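Mount a flanged core on the height-gauge spindle and gauge it

TASK

The long flanged core lies in its V-cradle: pick it up, stand it upright on its flange on the dark granite plate and let go of it. Then take it again and lower it, without dropping it, flange down and fully home onto the upright spindle of the gauge station. Finally swing the gauge arm round to its stop over the core and gently press the gauge's black knob down until the sprung foot rests on top of the core and is pushed about half-way in, leave it so, and leave the other things on the bench where they are.

Things in the scene. Friction and masses are not known exactly. Their poses are not given: they have to be found in the camera images.
- core: Long flanged core (spool), grey plastic, 0.22 kg: barrel 44 mm in diameter with one flange, 84 mm in diameter, 10 mm thick, at its lower end; 120 mm long over all, 22 mm bore right through. Origin on the axis at the flange's outer face; z runs along the bore from flange to plain top end, 120 mm away. At the start it lies level in the cradle, axis 58 mm above the table.
- cradle: Black V-cradle, fixed, base 130 x 70 x 12 mm. Origin: centre of its underside. Its level x axis runs along the lying core from flange (x = -60 mm) to top end (x = +60 mm). Two V saddles, 12 mm wide, bear the barrel at x = -32 and +46 mm and stay 5 mm below its axis; the barrel between is free. The top end always points to the robot's right (-y), give or take 55 degrees.
- plate: Dark granite plate fixed to the table, 150 x 150 x 25 mm. Origin at the centre of its underside, axes along its sides.
- plate_top (a point): Centre of the granite plate's top face, 25 mm above the table.
- station: Gauge station, fixed: aluminium base plate (x from -85 to 85 mm, y from -95 to 145 mm, 15 mm thick) with an upright steel spindle, a steel gauge column, and two white guard plates 6 mm thick, 85 mm high, at x = -80 mm and y = -88 mm. Origin under the spindle's axis at table height.
- seat (a point): Foot of the spindle, on its axis, on top of the station's base plate (15 mm above the table), where the core's flange must rest. The spindle is 18 mm in diameter, 80 mm high above this point, the last 10 mm tapered.
- pivot (a point): On the axis of the gauge column (at x = 0, y = 115 mm of the station), at the height of the gauge arm's middle, 184 mm above the table. The column is 22 mm in diameter, 205 mm high.
- gauge_arm (a joint): Swing of the gauge arm about the column, rad. 0 = at its stop with the foot exactly over the spindle; it grows as the arm swings clockwise seen from above, that is from over the spindle towards the robot; starts at 1.2 to 1.7. The arm is 18 mm wide, 16 mm thick, 115 mm from pivot to plunger axis; it stays where it is left.
- gauge_slide (a joint): How far the plunger with the black knob is pressed down through the arm, m, 0 to 0.036. It moves with about 8 N and stays where it is left; starts at 0 to 0.006.
- gauge_foot (a joint): How far the sprung foot is pushed up into the plunger, m: 0 = free, 0.014 = fully in. Spring about 0.6 N at first, 5 N fully in.
- knob (a point): Middle of the black plunger knob (upright cylinder, 26 mm in diameter, 26 mm high); with the plunger up it is 248 mm above the table, 64 mm above the arm's middle.
- foot (a point): Centre of the underside of the gauge foot (steel disc 24 mm in diameter); with the plunger up and the foot free it is 150 mm above the table, 15 mm above the top of a fully seated core.
- short_core: Bystander: short flanged core, grey, 70 mm high, flange 68 mm in diameter, standing. Origin at the centre of its underside.
- plain_tube: Bystander: plain grey tube, 46 mm in diameter, 100 mm high, standing. Origin at the centre of its underside.
- tub: Bystander: round tub with a white lid, 98 mm in diameter, 88 mm high. Origin at the centre of its underside.
- mouse: Bystander: black mouse, 100 x 60 x 30 mm. Origin at the centre of its underside.
- keypad: Bystander: black number pad, 125 x 85 x 22 mm. Origin at the centre of its underside.
Mind the look-alikes: they are no part of the job. Of the things that look like the plate, take the one that is farthest to the robot's left at the start.

How it is judged:
By the outcome, as a careful person would: the job done as asked, in the order asked, and still so for the second after the job is handed in, with the robot touching nothing.
It also fails if it takes over 67 s, if anything falls off the work surface, if the arm or the gripper's body presses on something with over 40 N, if the wrist force passes 120 N, or if a joint passes its speed limit or range.

ROBOT

A 6-joint arm with a two-finger parallel gripper is mounted at the origin on the work surface. World frame = base frame: x ahead of the robot, y to its left, z up, the work surface at z = 0. Lengths are in m, angles in rad, forces in N, time in s.
With the tool pointing down it reaches from about 0.35 to 0.725 m from the base axis. Payload 6 kg.
Tool frame: the origin (TCP) lies at the very end of the fingers, on their centre line; the grasp point (between the pads) lies 19 mm behind it (bot.grip_point_offset is the distance from the TCP to the grasp point, in m); z points along the fingers, y is the line along which they close (so a half turn about z gives the same grasp; the last joint's range is limited). The gripper opens to 85 mm and grips with 20 to 120 N. Pads are 22 mm wide; open, the fingers measure 114 mm over their backs; the gripper's body (76 mm by 85 mm) begins 54 mm behind the grasp point. The pads swing forward as they close: fully open they stand 13 mm farther back than shut.
Start: joints at [1.664, 0.04, 0.085, 0, -1.615, -0.334], TCP at [0.143, 0.583, 0.21] pointing down, gripper open.
Joint ranges: [-2.56, 2.56], [-1.29, 2.01], [-1.08, 1.49], [-3.29, 1.98], [-2.81, -0.18], [-2.99, 2.99]. Speed limits (rad/s): [2.57, 2.57, 3.01, 3.14, 3.14, 3.14].

INTERFACE

Orientations are given as a unit quaternion [w, x, y, z].
In Python, from rig import bot, cams, spotter gives the robot as it stands. The module is installed in compiled form; this text tells all that it offers.
- The arm moves only by the tool servo_tool, never from a script. Its argument "steps" is one flat list of numbers, 7 for each row, row after row: the turn, a rotation vector about the tool's x, y, z scaled (see below), then the shift along the tool's x, y, z scaled (see below), then the gripper's target within -1 to 1 (shut at 1, half-way at 0, fully open at -1). In form: [wx, wy, wz, x, y, z, fingers, wx, wy, wz, x, y, z, fingers, ...]. A call has exactly 5 rows; each row shifts and turns the commanded pose from where the row before left it, along the tool's axes as they then stand; what a row does not reach is not made up. The controller multiplies each number of a shift by 75 mm and each number of a turn by 45 degrees. A row lasts 1/8 s, in which the tool goes at most 62.5 mm and 10.7 degrees, less where a joint would pass 70% of its speed; a pose out of reach is approached as far as the arm can. A call with a number of a shift or a turn outside -1 to 1 is refused whole. A call with a gripper value outside its range is refused whole. The fingers move at their own pace and stop on an object; "grip_force" is the grip in N (left out, the last holds). Time passes only in rows, so rows that do not move let the fingers close, or fill a call up. It gives the time, the measured TCP pose, the force, the opening and the grip force at its end, in the units of the state.
- bot.sense(): the state, without advancing time (a new reading comes with each control period).
- cams.capture(name): name is "scene" or "side" or "wrist"; returns a dict with "img" (384x512x3 uint8, red, green, blue), "depth" (384x512 float32, m along the optical axis (not along the pixel's ray), 0 where there is no reading), "fx", "fy", "cx", "cy" (pixels), "R" (3x3) and "t" (3): a world point X has camera coordinates R X + t; the wrist camera has in their place "T_tool_cam" (4x4, takes a point from camera to tool coordinates, whose origin is the TCP and whose axes are the flange's). Camera axes: x right, y down, z forward; pixel columns grow to the right and rows downward; lengths in m; the calibration is good to about 2 mm. A picture is of the moment at which its call begins: read the wrist's pose just before it.
- bot.sign_off(): hands the job in; it is judged then, once.
Trained networks look in a picture, given as the dict that the camera call returned (one of the last four; its "shot" number tells which), for a name from the list of things; names that differ only in an ending like _2 or _b are one class to them, and where a whole thing is asked for, a point or a joint stands for the part that bears it (a point fixed in the world has none). Each returns a list of dicts, best first, with "confidence" (0 to 1); they miss things now and then, are a little off and sometimes report something else, mostly with a low value. They report only what shows in the picture. A call takes as long as a camera call. They do not tell look-alikes from the thing itself.
- spotter.masks_of(label, picture): "pixels" (384x512 bool, what is visible of it) and "position" ([column, row] in pixels, amid what is visible of it).
The state is a dict: "t": time; "qpos": joint angles; "joint_vel": joint speeds; "tau": joint torques, N m; "ee_pos": TCP position; "tool_rot": TCP orientation; "wrist_force": force on the tool from outside, world axes, zero at the start; "moment": the same for the moment, N m; "gripper_width": finger opening in m; "finger_force": force on a finger pad.
Only numpy, scipy, OpenCV 4.12 (cv2) and the standard library are available. Lean on these libraries where they do the work, as an engineer would, in place of code of your own. Each camera call takes 0.05 s, during which the arm holds its last target. There are 200 camera calls.

## Working session

There is one attempt and no reset: what is moved stays moved. The work goes in short steps, Python scripts to look and compute and a tool call to move; the robot and the scene stay as the last step left them, time stands still between calls to the robot, and variables do not carry over. Pictures are saved under pics/ and viewed, at most 10 in all, crops included, and the job is handed in when it is done.

Besides the shell and the picture viewer there is one more tool, called after ">>>" as a command line: name --argument value ..., lists and objects as JSON in quotes. servo_tool: Moves the arm, as the interface text tells. Its arguments: {"type":"object","properties":{"steps":{"type":"array"},"grip_force":{"type":"number"}},"required":["steps"]}

```bash
mkdir -p pics
python3 - <<'E'
from rig import bot,cams,spotter
import cv2,numpy as np
s=bot.sense(); print({k:np.round(v,3).tolist() for k,v in s.items()})
a=cams.capture("scene");b=cams.capture("side")
print(bot.grip_point_offset)
for p in (a,b): print(p['fx'],p['cx'],p['cy'],(-p['R'].T@p['t']).round(3),p['R'].round(3).tolist())
cv2.imwrite("pics/a.png",cv2.resize(np.vstack([a['img']])[...,::-1],(800,600)))
cv2.imwrite("pics/b.png",cv2.resize(b['img'][...,::-1],(800,600)))
E
```

```text
{'t': 0.0, 'qpos': [1.664, 0.041, 0.084, -0.0, -1.615, -0.334], 'joint_vel': [0.0, 0.0, -0.0, 0.001, 0.001, -0.002], 'tau': [-0.0, -36.82, 34.741, 6.932, -0.005, 0.0], 'ee_pos': [0.143, 0.582, 0.209], 'tool_rot': [0.001, 0.993, -0.12, -0.0], 'wrist_force': [-0.507, 0.07, -0.6], 'moment': [-0.019, 0.026, 0.027], 'finger_force': 0.0, 'gripper_width': 0.085}
0.0187
380.22526806375527 258.8093337741183 191.4602696413844 [ 0.97  -0.6    1.157] [[0.782, 0.623, -0.016], [0.495, -0.637, -0.591], [-0.378, 0.454, -0.807]]
354.52451169067047 250.27685888074646 194.9096714938538 [0.37  0.797 0.88 ] [[-0.991, -0.131, -0.016], [-0.073, 0.641, -0.764], [0.11, -0.756, -0.645]]
```

View pics/a.png

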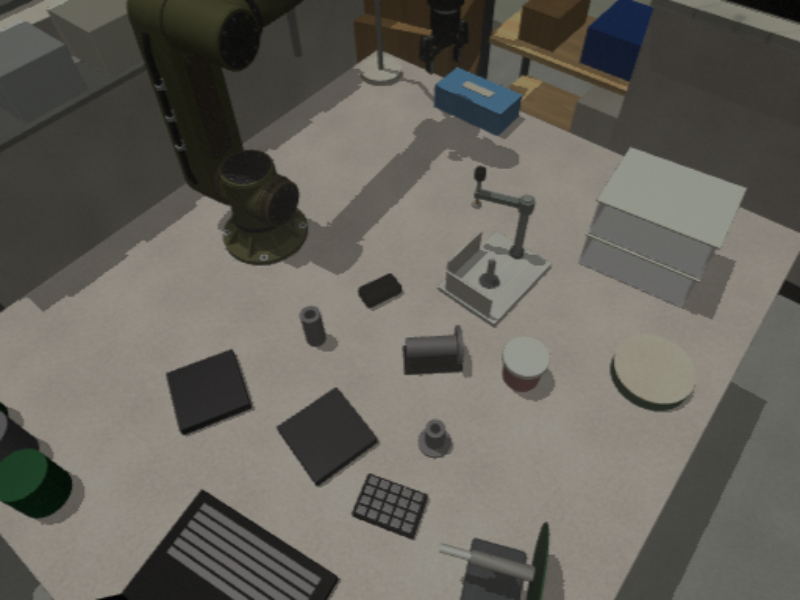

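View pics/b.png

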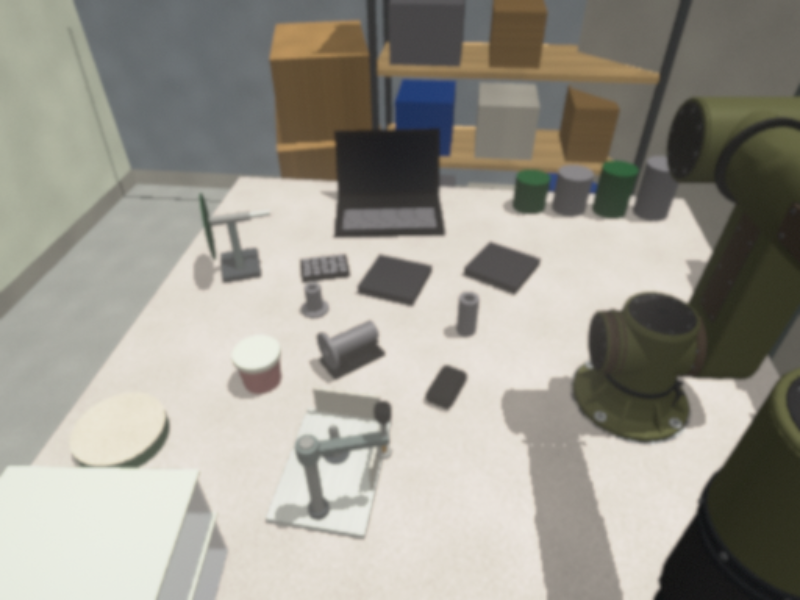

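The scene view shows two dark plates at (208,390) and (327,435), the core in its cradle at (435,350) and the station at (495,280) with its knob at (480,173). The side view shows the plates at (502,266) and (395,280). I'll locate everything from depth.

```bash
cat > h.py <<'E'
from rig import bot,cams,spotter
import cv2,numpy as np
from scipy.spatial.transform import Rotation as Ro
def cloud(p):
    v,u=np.mgrid[:384,:512]; d=p['depth']
    P=np.stack([(u-p['cx'])/p['fx']*d,(v-p['cy'])/p['fy']*d,d],-1)
    if 'R' in p: W=(P-p['t'])@p['R']
    else:
        T=p['T_tool_cam']; s=p['s']; Rt=Ro.from_quat(s['tool_rot'],scalar_first=True).as_matrix()
        W=(P@T[:3,:3].T+T[:3,3])@Rt.T+s['ee_pos']
    W[d==0]=np.nan; return W
def cap(n):
    s=bot.sense(); p=cams.capture(n); p['s']=s; return p
E
python3 - <<'E'
from h import *
for n in("scene","side"):
    p=cap(n);W=cloud(p)
    for l in "core cradle plate station knob gauge_arm short_core plain_tube tub mouse keypad".split():
        for r in spotter.masks_of(l,p)[:3]:
            m=cv2.erode(r['pixels'].astype(np.uint8),np.ones((3,3)))>0
            q=W[m];q=q[~np.isnan(q[:,0])]
            if len(q)<5: print(n,l,'few');continue
            print(n,l,round(r['confidence'],2),np.round(r['position']).tolist(),len(q),'med',np.median(q,0).round(3),'lo',np.percentile(q,2,0).round(3),'hi',np.percentile(q,98,0).round(3))
    np.savez(n,W=W,img=p['img'])
a=np.load('scene.npz')['img'][200:320,90:260]
cv2.imwrite("pics/c.png",cv2.resize(a[...,::-1],(680,480),interpolation=2))
E
```

```text
scene core 0.87 [283.0, 221.0] 424 med [ 0.589 -0.046  0.075] lo [ 0.539 -0.089  0.057] hi [0.642 0.007 0.097]
scene cradle 0.68 [274.0, 232.0] 260 med [ 0.582 -0.063  0.012] lo [ 0.539 -0.102  0.006] hi [ 0.631 -0.028  0.048]
scene plate 0.97 [134.0, 252.0] 1754 med [ 0.257 -0.412  0.023] lo [ 0.173 -0.489  0.013] hi [ 0.335 -0.332  0.028]
scene plate 0.81 [206.0, 278.0] 1932 med [ 0.527 -0.328  0.024] lo [ 0.451 -0.398  0.018] hi [ 0.598 -0.254  0.028]
scene station 0.66 [241.0, 186.0] 273 med [0.376 0.023 0.028] lo [ 0.347 -0.019  0.018] hi [0.406 0.064 0.034]
scene knob 0.55 [201.0, 208.0] 198 med [ 0.348 -0.172  0.076] lo [ 0.321 -0.185  0.016] hi [ 0.357 -0.151  0.102]
scene knob 0.43 [211.0, 279.0] 1862 med [ 0.526 -0.327  0.024] lo [ 0.452 -0.396  0.019] hi [ 0.596 -0.253  0.028]
scene gauge_arm 0.67 [317.0, 128.0] 278 med [0.498 0.302 0.191] lo [0.452 0.279 0.152] hi [0.579 0.323 0.257]
scene short_core 0.74 [278.0, 280.0] 304 med [ 0.709 -0.206  0.031] lo [ 0.677 -0.223  0.004] hi [ 0.729 -0.178  0.072]
scene plain_tube 0.74 [200.0, 207.0] 235 med [ 0.348 -0.171  0.075] lo 
[... 1459 characters left out ...]
 0.014] hi [0.641 0.356 0.243]
side short_core 0.62 [200.0, 193.0] 173 med [ 0.698 -0.18   0.034] lo [ 0.679 -0.208  0.009] hi [ 0.722 -0.171  0.074]
side plain_tube 0.58 [302.0, 201.0] 288 med [ 0.336 -0.143  0.069] lo [ 0.318 -0.175  0.011] hi [ 0.354 -0.137  0.104]
side tub 0.68 [165.0, 232.0] 800 med [0.749 0.066 0.089] lo [0.715 0.008 0.016] hi [0.795 0.091 0.093]
side mouse 0.65 [284.0, 247.0] 363 med [0.37  0.041 0.032] lo [ 0.339 -0.004  0.021] hi [0.4   0.078 0.036]
side keypad 0.58 [207.0, 171.0] 363 med [ 0.71  -0.339  0.023] lo [ 0.655 -0.392  0.012] hi [ 0.764 -0.299  0.029]
side keypad 0.43 [245.0, 268.0] 141 med [0.458 0.299 0.253] lo [0.448 0.287 0.153] hi [0.466 0.306 0.261]
```

View pics/c.png

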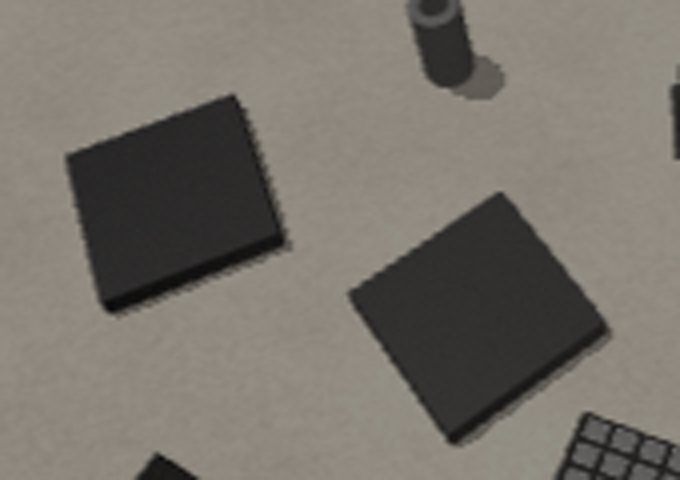

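Run:
```python
from h import *
p=cap("wrist"); print(p['T_tool_cam'].round(3).tolist(),p['fx'])
def rect(q): 
    r=cv2.minAreaRect((q[:,:2]*1000).astype(np.float32)); return np.round(r[0],1),np.round(r[1],1),round(r[2],1)
for n in("scene","side"):
    W=np.load(n+'.npz')['W'].reshape(-1,3); W=W[~np.isnan(W[:,0])]
    box=lambda x0,x1,y0,y1,z0,z1: W[(W>[x0,y0,z0]).all(1)&(W<[x1,y1,z1]).all(1)]
    t=box(.3,.8,-.25,.1,-.02,.006); print(n,'table z',np.median(t[:,2]).round(4))
    print('plate',rect(box(.42,.64,-.43,-.2,.018,.034)))
    print('station base',rect(box(.42,.7,.05,.42,.011,.023)))
    c=box(.5,.68,-.14,.06,.062,.11); print('core up',len(c),c[:,:2].mean(0).round(4)); 
    u,s,v=np.linalg.svd(c[:,:2]-c[:,:2].mean(0)); print(v[0].round(3)); tt=(c[:,:2]-c[:,:2].mean(0))@v[0]; print(tt.min().round(3),tt.max().round(3))
    k=box(.4,.52,.25,.35,.225,.3); print('knob',len(k),k.min(0).round(3),k.max(0).round(3))
    s=box(.5,.62,.15,.32,.05,.12); print('spindle',len(s),np.median(s,0).round(3))
    s=box(.5,.7,.26,.42,.194,.22); print('column top',len(s),s.min(0).round(3),s.max(0).round(3))
```

```text
[[0.001, -0.966, -0.259, 0.064], [1.0, 0.001, -0.001, -0.0], [0.001, -0.259, 0.966, -0.163], [0.0, 0.0, 0.0, 1.0]] 315.53886447681623
scene table z -0.0011
plate (array([ 520.2, -322.5]), array([150.5, 152.1]), 76.3)
station base (array([562.2, 237.3]), array([243.4, 169.7]), 87.2)
core up 435 [ 0.5893 -0.0425]
[-0.762 -0.647]
-0.054 0.066
knob 66 [0.445 0.277 0.231] [0.471 0.301 0.26 ]
spindle 92 [0.566 0.313 0.081]
column top 70 [0.517 0.308 0.194] [0.699 0.419 0.22 ]
side table z 0.0026
plate (array([ 520.6, -320.9]), array([153.3, 150.9]), 76.8)
station base (array([582.7, 272.2]), array([311.5, 209.6]), 85.4)
core up 448 [ 0.5844 -0.0261]
[0.743 0.669]
-0.072 0.05
knob 149 [0.446 0.279 0.236] [0.472 0.307 0.262]
spindle 52 [0.561 0.218 0.089]
column top 249 [0.5   0.3   0.194] [0.585 0.347 0.21 ]
```

Of the two dark plates, crop (175,205) is at y=-0.41 and crop (480,315) is at y=-0.32. The second lies farther to the robot's left, so it is the target: centre (0.520,-0.322), 150 mm square, both cameras agreeing.

```bash
cat >> h.py <<'E'
from scipy.spatial.transform import Slerp
def rot(x,z):
    x=np.array(x,float);z=np.array(z,float);z/=np.linalg.norm(z);x-=z*(x@z);x/=np.linalg.norm(x)
    return Ro.from_matrix(np.stack([x,np.cross(z,x),z],1))
def plan(way,grip,n,s=None):
    """way: list of (pos TCP, Rot); n: rows for each leg; prints calls"""
    s=s or bot.sense(); p0=s['ee_pos'];R0=Ro.from_quat(s['tool_rot'],scalar_first=True); out=[]
    for (p1,R1),k in zip(way,n):
        p1=np.array(p1,float);sl=Slerp([0,1],Ro.concatenate([R0,R1]))
        pp=p0;Rp=R0
        for i in range(1,k+1):
            f=i/k;pn=p0+(p1-p0)*f;Rn=sl(f)
            w=(Rp.inv()*Rn).as_rotvec()/np.radians(45);d=Rp.inv().apply(pn-pp)/.075
            out.append(np.r_[w,d,grip]);pp=pn;Rp=Rn
        p0,R0=p1,R1
    o=np.array(out)
    print('max turn deg',45*np.linalg.norm(o[:,:3],axis=1).max().round(3),'shift mm',75*np.linalg.norm(o[:,3:6],axis=1).max().round(3))
    for i in range(0,len(o),5):
        print('['+', '.join(','.join('%g'%round(v,3) for v in r) for r in o[i:i+5])+']')
def st():
    s=bot.sense();print('t',round(s['t'],2),'p',np.round(s['ee_pos'],4),'q',np.round(s['tool_rot'],3),'j',np.round(s['qpos'],2),'F',np.round(s['wrist_force'],1),'w',round(s['gripper_width'],4),'ff',round(s['finger_force'],1));return s
DOWN=np.array([0,0,-1.])
E
python3 - <<'E'
from h import *
a=np.array([-.753,-.658,0])
plan([([.37,.25,.38],rot([-.12,-.993,0],DOWN)),([.58,-.045,.27],rot(a,DOWN))],-1,[8,7])
E
```

```text
max turn deg 10.395000000000001 shift mm 54.675
[0,-0,0.231,0.5,0.448,-0.284,-1, 0,-0,0.231,0.572,0.351,-0.284,-1, 0,-0,0.231,0.626,0.242,-0.284,-1, 0,-0,0.231,0.659,0.125,-0.284,-1, 0,-0,0.231,0.671,0.004,-0.284,-1]
[0,-0,0.231,0.661,-0.117,-0.284,-1, 0,-0,0.231,0.629,-0.234,-0.284,-1, 0,-0,0.231,0.576,-0.344,-0.284,-1, 0,0,0.133,0.51,-0.465,0.21,-1, 0,0,0.133,0.459,-0.515,0.21,-1]
[0,0,0.133,0.402,-0.56,0.21,-1, 0,0,0.133,0.342,-0.599,0.21,-1, 0,0,0.133,0.277,-0.632,0.21,-1, 0,0,0.133,0.21,-0.657,0.21,-1, 0,0,0.133,0.14,-0.675,0.21,-1]
```

>>> servo_tool --steps '[0,0,0.231,0.5,0.448,-0.284,-1,0,0,0.231,0.572,0.351,-0.284,-1,0,0,0.231,0.626,0.242,-0.284,-1,0,0,0.231,0.659,0.125,-0.284,-1,0,0,0.231,0.671,0.004,-0.284,-1]'

```text
t: 1.98
ee_pos: [0.2855, 0.3732, 0.3172]
tool_rot: [-0.0, 0.838, -0.545, -0.0]
wrist_force: [1.6, 0.3, -0.6]
gripper_width: 0.0856
finger_force: 0.0
```

>>> servo_tool --steps '[0,0,0.231,0.661,-0.117,-0.284,-1,0,0,0.231,0.629,-0.234,-0.284,-1,0,0,0.231,0.576,-0.344,-0.284,-1,0,0,0.133,0.51,-0.465,0.21,-1,0,0,0.133,0.459,-0.515,0.21,-1]'

```text
t: 2.6
ee_pos: [0.4305, 0.1643, 0.3488]
tool_rot: [0.001, -0.58, 0.815, 0.0]
wrist_force: [-0.4, 1.4, -1.0]
gripper_width: 0.0853
finger_force: 0.0
```

>>> servo_tool --steps '[0,0,0.133,0.402,-0.56,0.21,-1,0,0,0.133,0.342,-0.599,0.21,-1,0,0,0.133,0.277,-0.632,0.21,-1,0,0,0.133,0.21,-0.657,0.21,-1,0,0,0.133,0.14,-0.675,0.21,-1]'

```text
t: 3.22
ee_pos: [0.5804, -0.0469, 0.2696]
tool_rot: [0.0, -0.35, 0.937, -0.0]
wrist_force: [1.1, 1.7, 1.2]
gripper_width: 0.0852
finger_force: 0.0
```

Run:
```python
from h import *
s=st(); p=cap("wrist"); W=cloud(p)
cv2.imwrite("pics/d.png",p['img'][...,::-1])
q=W.reshape(-1,3); q=q[~np.isnan(q[:,0])]
c=q[(np.abs(q[:,:2]-[.58,-.04])<.1).all(1)]
print('table',np.median(c[c[:,2]<.008,2]))
b=c[(c[:,2]>.066)&(c[:,2]<.085)]   # barrel ridge (flange tops at .1)
from scipy.optimize import least_squares
def f(x):
    d=np.array([np.cos(x[2]),np.sin(x[2])]);n=np.array([-d[1],d[0]])
    e=(b[:,:2]-[.58,-.04])@n-x[0]
    return np.hypot(e,b[:,2]-x[1])-.022
r=least_squares(f,[0,.058,np.arctan2(-.658,-.753)],loss='soft_l1',f_scale=.001)
print(r.x,np.sqrt(np.mean(r.fun**2)),len(b))
d=np.array([np.cos(r.x[2]),np.sin(r.x[2])]);n=np.array([-d[1],d[0]])
e=(c[:,:2]-[.58,-.04])@n-r.x[0];t=(c[:,:2]-[.58,-.04])@d
k=(np.abs(e)<.015)&(c[:,2]>.07);print('top end t',np.sort(t[k])[-30::6],'flange',np.sort(t[(np.abs(e)<.03)&(c[:,2]>.083)])[::20])
print('axis pt',np.array([.58,-.04])+n*r.x[0],'a',d)
```

```text
t 3.23 p [ 0.5804 -0.0469  0.2696] q [ 0.    -0.35   0.937 -0.   ] j [ 0.26  0.01  0.16  0.   -1.72 -1.12] F [1.1 1.7 1.2] w 0.0852 ff 0.0
table -0.0008399311110374175
[-1.15758687e-03  5.67021610e-02 -2.41490543e+00] 0.004412505151681633 3516
top end t [0.05836343 0.05838229 0.05841608 0.05915996 0.05921527] flange [-0.06055744 -0.05984958 -0.05921033 -0.05857012 -0.0581245  -0.05769003
 -0.05733566 -0.05676831 -0.05629977 -0.05592296 -0.05525567 -0.05489875
 -0.05442702 -0.05400405 -0.05356645 -0.05304337 -0.052683   -0.05213823
 -0.05179857 -0.05139102 -0.05122047 -0.05105839 -0.05098659 -0.05087375
 -0.05080477 -0.05070364 -0.05062708 -0.05052666 -0.05035208  0.01364806
  0.0139576   0.01410744  0.0141924   0.01423505  0.01430151  0.01435915
  0.01440573  0.01444872  0.01447469  0.01450328  0.01452771  0.01455464
  0.014574    0.0145957   0.01461058  0.01462926  0.01465102  0.01467237
  0.01469615  0.01472151  0.01473633  0.0147575   0.01476973  0.01478504
  0.01480184  0.01481785  0.01483328  0.01485276  0.01486405  0.01487816
  0.01489374  0.01490241  0.01491713  0.01492641  0.
[... 8497 characters left out ...]
02458228  0.0245934   0.0245993   0.02460959  0.02461702
  0.02462813  0.0246367   0.02465042  0.02466051  0.02467105  0.02467945
  0.02469037  0.02469996  0.02471831  0.0247258   0.02473506  0.02474436
  0.02475272  0.02476406  0.02478265  0.02479542  0.02480509  0.0248132
  0.02482679  0.02484517  0.02485988  0.02487014  0.0248838   0.02490323
  0.02491972  0.02493583  0.02494818  0.02495949  0.02498501  0.0250043
  0.02502078  0.02503821  0.02505885  0.025083    0.02510056  0.02511658
  0.02513462  0.02515697  0.02519147  0.02521799  0.02524222  0.0252784
  0.02531645  0.02535768  0.02540612  0.02549093  0.02560102  0.0257968 ]
axis pt [ 0.5792309  -0.03913484] a [-0.7473795  -0.66439739]
```

View pics/d.png

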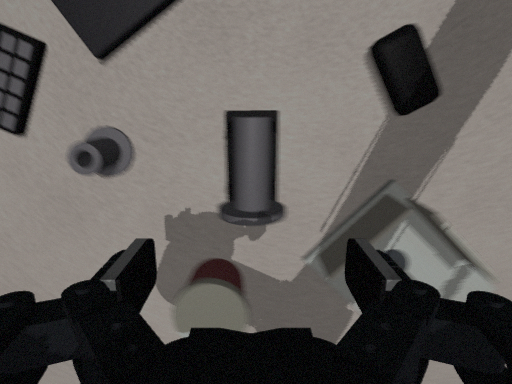

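Run:
```python
from h import *
a=np.array([-.7474,-.6644,0]);C=np.array([.5797,-.0387,.058])
G=C+.017*a; z=(DOWN-a)/2**.5; R=rot(a,z)
plan([(G+(.0207-.10)*z,R),(G+.0207*z,R),(G+.0207*z,R)],-1,[5,3,2])
print(G)
```

```text
max turn deg 9.045 shift mm 33.3
[-0.001,-0.201,-0.005,0.175,0.023,0.404,-1, -0.001,-0.201,-0.005,0.237,0.023,0.372,-1, -0.001,-0.201,-0.005,0.292,0.024,0.33,-1, -0.001,-0.201,-0.005,0.34,0.024,0.28,-1, -0.001,-0.201,-0.005,0.38,0.026,0.223,-1]
[-0,-0,0,-0,-0,0.444,-1, 0,0,0,0,0,0.444,-1, 0,0,0,-0,-0,0.444,-1, -0,-0,0,0,0,0,-1, 0,0,0,0,0,0,-1]
[ 0.5669942 -0.0499948  0.058    ]
```

>>> servo_tool --steps '[-0.001,-0.201,-0.005,0.175,0.023,0.404,-1,-0.001,-0.201,-0.005,0.237,0.023,0.372,-1,-0.001,-0.201,-0.005,0.292,0.024,0.33,-1,-0.001,-0.201,-0.005,0.34,0.024,0.28,-1,-0.001,-0.201,-0.005,0.38,0.026,0.223,-1]'

```text
t: 3.9
ee_pos: [0.5243, -0.082, 0.119]
tool_rot: [0.363, -0.334, 0.859, 0.136]
wrist_force: [-0.1, -0.4, -2.0]
gripper_width: 0.0856
finger_force: 0.0
```

Run:
```python
from h import *
s=st(); p=cap("side"); cv2.imwrite("pics/e.png",cv2.resize(p['img'][130:290,150:330][...,::-1],(720,640))[:600])
a=np.array([-.7474,-.6644,0]);C=np.array([.5797,-.0387,.058])
G=C+.017*a; z=(DOWN-a)/2**.5; R=rot(a,z)
plan([(G+.0207*z,R),(G+.0207*z,R)],-1,[3,2],s)
```

```text
t 3.9 p [ 0.5243 -0.082   0.119 ] q [ 0.363 -0.334  0.859  0.136] j [-0.3  -0.4  -0.43 -0.73 -1.18 -0.36] F [-0.1 -0.4 -2. ] w 0.0856 ff 0.0
max turn deg 0.315 shift mm 33.9
[0.001,0.004,0.006,0.029,-0.021,0.45,-1, 0.001,0.004,0.006,0.028,-0.02,0.451,-1, 0.001,0.004,0.006,0.026,-0.02,0.451,-1, -0,-0,0,0,0,0,-1, 0,0,0,0,0,0,-1]
```

View pics/e.png

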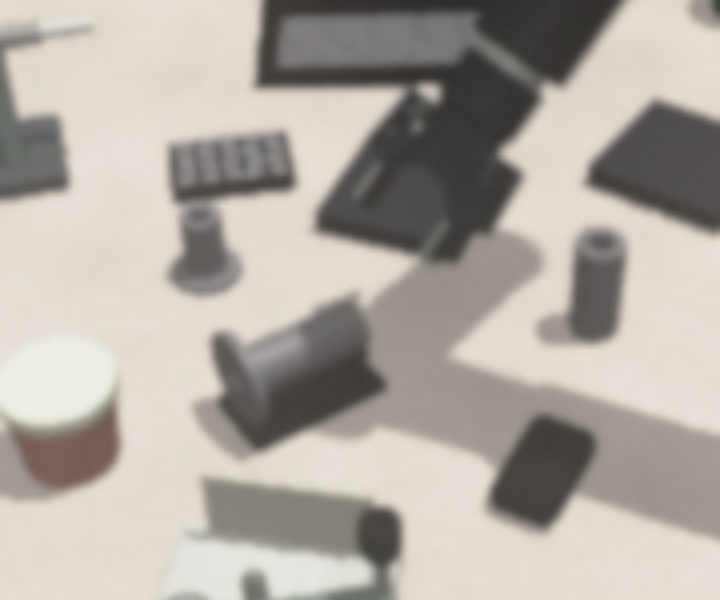

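The gripper sits tilted at 45° behind the core's top end, with the core (290,360) untouched. Descend along the tool axis.

>>> servo_tool --steps '[0.001,0.004,0.006,0.029,-0.021,0.45,-1,0.001,0.004,0.006,0.028,-0.02,0.451,-1,0.001,0.004,0.006,0.026,-0.02,0.451,-1,0,0,0,0,0,0,-1,0,0,0,0,0,0,-1]'

```text
t: 4.58
ee_pos: [0.5778, -0.0408, 0.0431]
tool_rot: [0.355, -0.328, 0.865, 0.136]
wrist_force: [1.0, -0.7, 0.6]
gripper_width: 0.0855
finger_force: 0.0
```

>>> servo_tool --steps '[0,0,0,0,0,0,1,0,0,0,0,0,0,1,0,0,0,0,0,0,1,0,0,0,0,0,0,1,0,0,0,0,0,0,1]' --grip_force 50

```text
t: 5.2
ee_pos: [0.5786, -0.0416, 0.0437]
tool_rot: [0.356, -0.327, 0.865, 0.136]
wrist_force: [-0.1, -5.9, 5.0]
gripper_width: 0.0422
finger_force: 50.4
```

Run:
```python
from h import *
s=st(); az=np.radians(-31.8); h=np.array([np.cos(az),np.sin(az),0]);up=-DOWN
R0=Ro.from_quat(s['tool_rot'],scalar_first=True)
z=(h-up)/2**.5;R2=rot(h+up,z)
v=np.radians(275);R1=rot([np.cos(v),np.sin(v),0],DOWN)
G=np.array([.520,-.322,.102+.10]);p=s['ee_pos']
plan([(p+[0,0,.16],R0),([.55,-.17,.25],R1),(G+.0207*z,R2),(G+.0207*z,R2)],1,[4,7,7,2],s)
```

```text
t 5.2 p [ 0.5786 -0.0416  0.0437] q [ 0.356 -0.327  0.865  0.136] j [-0.17 -0.25 -0.45 -0.73 -0.96 -0.38] F [-0.1 -5.9  5. ] w 0.0422 ff 50.4
max turn deg 9.81 shift mm 39.975
[0,0,0,-0.375,0.001,-0.379,1, 0,0,0,-0.375,0.001,-0.379,1, 0,0,0,-0.375,0.001,-0.379,1, 0,0,0,-0.375,0.001,-0.379,1, -0.066,0.131,-0.161,0.082,-0.147,-0.206,1]
[-0.066,0.131,-0.161,0.12,-0.124,-0.202,1, -0.066,0.131,-0.161,0.154,-0.096,-0.194,1, -0.066,0.131,-0.161,0.184,-0.065,-0.18,1, -0.066,0.131,-0.161,0.208,-0.031,-0.163,1, -0.066,0.131,-0.161,0.225,0.004,-0.141,1]
[-0.066,0.131,-0.161,0.236,0.04,-0.116,1, 0.066,0.132,-0.16,0.3,0.06,0.119,1, 0.066,0.132,-0.16,0.276,0.103,0.145,1, 0.066,0.132,-0.16,0.244,0.144,0.166,1, 0.066,0.132,-0.16,0.206,0.181,0.181,1]
[0.066,0.132,-0.16,0.162,0.214,0.19,1, 0.066,0.132,-0.16,0.113,0.241,0.192,1, 0.066,0.132,-0.16,0.062,0.262,0.188,1, 0,0,0,0,0,0,1, 0,0,0,0,0,0,1]
```

>>> servo_tool --steps '[0,0,0,-0.375,0.001,-0.379,1,0,0,0,-0.375,0.001,-0.379,1,0,0,0,-0.375,0.001,-0.379,1,0,0,0,-0.375,0.001,-0.379,1,-0.066,0.131,-0.161,0.082,-0.147,-0.206,1]'

```text
t: 5.82
ee_pos: [0.5728, -0.0584, 0.211]
tool_rot: [0.309, -0.399, 0.855, 0.119]
wrist_force: [-1.1, 0.2, -1.7]
gripper_width: 0.0419
finger_force: 51.0
```

>>> servo_tool --steps '[-0.066,0.131,-0.161,0.12,-0.124,-0.202,1,-0.066,0.131,-0.161,0.154,-0.096,-0.194,1,-0.066,0.131,-0.161,0.184,-0.065,-0.18,1,-0.066,0.131,-0.161,0.208,-0.031,-0.163,1,-0.066,0.131,-0.161,0.225,0.004,-0.141,1]'

```text
t: 6.45
ee_pos: [0.5531, -0.1509, 0.2405]
tool_rot: [0.052, -0.694, 0.718, 0.024]
wrist_force: [-0.5, 0.4, -2.0]
gripper_width: 0.0417
finger_force: 51.0
```

>>> servo_tool --steps '[-0.066,0.131,-0.161,0.236,0.04,-0.116,1,0.066,0.132,-0.16,0.3,0.06,0.119,1,0.066,0.132,-0.16,0.276,0.103,0.145,1,0.066,0.132,-0.16,0.244,0.144,0.166,1,0.066,0.132,-0.16,0.206,0.181,0.181,1]'

```text
t: 7.08
ee_pos: [0.5391, -0.2602, 0.21]
tool_rot: [0.062, 0.863, -0.452, 0.217]
wrist_force: [-0.6, 0.4, -0.8]
gripper_width: 0.0416
finger_force: 51.2
```

>>> servo_tool --steps '[0.066,0.132,-0.16,0.162,0.214,0.19,1,0.066,0.132,-0.16,0.113,0.241,0.192,1,0.066,0.132,-0.16,0.062,0.262,0.188,1,0,0,0,0,0,0,1,0,0,0,0,0,0,1]'

```text
t: 7.7
ee_pos: [0.5322, -0.3288, 0.185]
tool_rot: [0.103, 0.89, -0.254, 0.365]
wrist_force: [0.3, -0.1, -1.1]
gripper_width: 0.0416
finger_force: 51.3
```

Run:
```python
from h import *
s=st(); A=cap("side");B=cap("scene")
cv2.imwrite("pics/f.png",np.hstack([cv2.resize(x,(400,480),interpolation=2) for x in (A['img'][80:224,190:310],B['img'][170:314,150:270])])[...,::-1])
for p in(A,B):
    W=cloud(p).reshape(-1,3);W=W[~np.isnan(W[:,0])]
    c=W[(np.abs(W[:,:2]-[.52,-.322])<.07).all(1)&(W[:,2]>.06)&(W[:,2]<.30)]
    hist=np.histogram(c[:,2],bins=np.arange(.06,.31,.01))
    for z0 in np.arange(.11,.27,.01):
        q=c[(c[:,2]>z0)&(c[:,2]<z0+.01)]
        if len(q):print(round(z0,2),len(q),q.min(0)[:2].round(3),q.max(0)[:2].round(3))
```

```text
t 7.7 p [ 0.5322 -0.3288  0.185 ] q [ 0.103  0.89  -0.254  0.365] j [-0.07 -0.63 -0.86  0.53 -0.69  0.79] F [ 0.3 -0.1 -1.1] w 0.0416 ff 51.3
0.12 26 [ 0.48  -0.316] [ 0.559 -0.278]
0.13 150 [ 0.48  -0.354] [ 0.561 -0.279]
0.14 25 [ 0.499 -0.324] [ 0.54  -0.297]
0.15 26 [ 0.499 -0.32 ] [ 0.541 -0.298]
0.16 26 [ 0.499 -0.324] [ 0.54  -0.299]
0.17 31 [ 0.499 -0.319] [ 0.54  -0.299]
0.18 25 [ 0.499 -0.318] [ 0.539 -0.299]
0.19 24 [ 0.499 -0.32 ] [ 0.539 -0.3  ]
0.2 14 [ 0.5   -0.321] [ 0.539 -0.287]
0.21 14 [ 0.518 -0.31 ] [ 0.539 -0.284]
0.22 16 [ 0.475 -0.323] [ 0.539 -0.28 ]
0.23 26 [ 0.494 -0.334] [ 0.538 -0.254]
0.24 70 [ 0.476 -0.342] [ 0.54  -0.257]
0.25 9 [ 0.465 -0.273] [ 0.52  -0.253]
0.26 19 [ 0.452 -0.286] [ 0.502 -0.258]
0.27 8 [ 0.459 -0.274] [ 0.494 -0.257]
0.12 177 [ 0.482 -0.364] [ 0.562 -0.281]
0.13 193 [ 0.48  -0.363] [ 0.562 -0.281]
0.14 19 [ 0.52  -0.343] [ 0.544 -0.312]
0.15 24 [ 0.513 -0.344] [ 0.543 -0.306]
0.16 24 [ 0.519 -0.344] [ 0.542 -0.31 ]
0.17 27 [ 0.514 -0.344] [ 0.542 -0.311]
0.18 24 [ 0.516 -0.344] [ 0.542 -0.306]
0.19 25 [ 0.508 -0.344] [ 0.542 -0.313]
0.2 39 [ 0.503 -0.347] [ 0.543 -0.303]
0.21 77 [ 0.492 -0.349] [ 0.543 -0.289]
0.22 87 [ 0.455 -0.344] [ 0.543 -0.283]
0.23 146 [ 0.471 -0.345] [ 0.541 -0.263]
0.24 181 [ 0.451 -0.352] [ 0.542 -0.253]
0.25 83 [ 0.45  -0.351] [ 0.519 -0.252]
0.26 117 [ 0.45  -0.346] [ 0.513 -0.253]
0.27 105 [ 0.45 -0.32] [ 0.493 -0.256]
```

View pics/f.png

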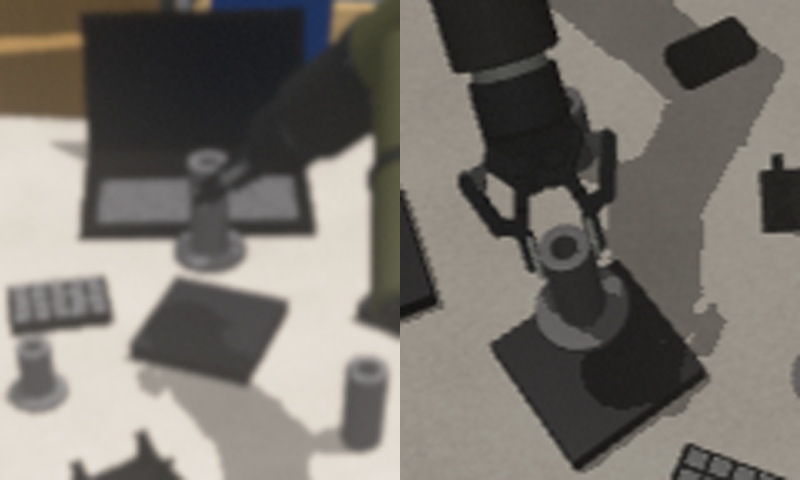

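Side view: the core is held upright over the plate (core at (210,210), plate at (210,330)). The clouds put it at (0.521,-0.322), top 0.245, within 1–2° of vertical. Lower it.

>>> servo_tool --steps '[0,0,0,-0.224,0,0.224,1,0,0,0,-0.224,0,0.224,1,0,0,0,-0.224,0,0.224,1,0,0,0,-0.215,0,0.215,1,0,0,0,0,0,0,1]'

```text
t: 8.43
ee_pos: [0.532, -0.3282, 0.0899]
tool_rot: [0.103, 0.89, -0.253, 0.365]
wrist_force: [-0.4, -0.9, -1.2]
gripper_width: 0.0415
finger_force: 51.3
```

>>> servo_tool --steps '[0,0,0,-0.014,0,0.014,1,0,0,0,-0.014,0,0.014,1,0,0,0,-0.014,0,0.014,1,0,0,0,0,0,0,1,0,0,0,0,0,0,1]'

```text
t: 9.05
ee_pos: [0.5331, -0.3285, 0.0888]
tool_rot: [0.103, 0.889, -0.253, 0.368]
wrist_force: [1.5, -0.7, 4.9]
gripper_width: 0.0417
finger_force: 51.3
```

>>> servo_tool --steps '[0,0,0,0.01,0,-0.01,1,0,0,0,0,0,0,0.4,0,0,0,0,0,0,-1,0,0,0,0,0,0,-1,0,0,0,0,0,0,-1]'

```text
t: 9.68
ee_pos: [0.5314, -0.3284, 0.0863]
tool_rot: [0.103, 0.89, -0.253, 0.365]
wrist_force: [-0.5, 0.4, -0.4]
gripper_width: 0.0853
finger_force: 0.0
```

>>> servo_tool --steps '[0,0,0,0,0,0,-1,0,0,0,0,0,-0.2,-1,0,0,0,0,0,-0.5,-1,0,0,0,0,0,-0.6,-1,0,0,0,0,0,-0.6,-1]'

```text
t: 10.3
ee_pos: [0.4454, -0.2757, 0.1897]
tool_rot: [0.103, 0.89, -0.253, 0.366]
wrist_force: [0.2, 1.7, 1.5]
gripper_width: 0.0856
finger_force: 0.0
```

Run:
```python
from h import *
s=st()
for n in("side","scene","wrist"):
    p=cap(n);W=cloud(p).reshape(-1,3);W=W[~np.isnan(W[:,0])]
    c=W[(np.abs(W[:,:2]-[.52,-.322])<.075).all(1)&(W[:,2]>.03)&(W[:,2]<.155)]
    for z0,z1 in((.028,.04),(.06,.08),(.1,.12),(.137,.152)):
        q=c[(c[:,2]>z0)&(c[:,2]<z1)]
        if len(q):print(n,z0,len(q),q.min(0).round(4),q.max(0).round(4),np.median(q[:,2]).round(4))
```

```text
t 10.3 p [ 0.4454 -0.2757  0.1897] q [ 0.103  0.89  -0.253  0.366] j [ 0.12 -1.05 -1.06  0.56 -0.98  0.72] F [0.2 1.7 1.5] w 0.0856 ff 0.0
side 0.028 194 [ 0.448  -0.3925  0.03  ] [ 0.5916 -0.2474  0.0399] 0.0363
side 0.06 47 [ 0.503  -0.3204  0.0603] [ 0.5432 -0.2985  0.0798] 0.0704
side 0.1 46 [ 0.5031 -0.3221  0.1001] [ 0.5412 -0.3007  0.1196] 0.1111
side 0.137 76 [ 0.5029 -0.3443  0.137 ] [ 0.5421 -0.3008  0.1517] 0.1467
scene 0.028 296 [ 0.4578 -0.3778  0.03  ] [ 0.5649 -0.2844  0.0392] 0.0339
scene 0.06 42 [ 0.5153 -0.3467  0.0604] [ 0.5458 -0.3074  0.0799] 0.0709
scene 0.1 55 [ 0.5099 -0.3467  0.1   ] [ 0.5455 -0.3075  0.1192] 0.1099
scene 0.137 136 [ 0.5008 -0.3464  0.137 ] [ 0.5443 -0.3042  0.1484] 0.1434
wrist 0.028 2176 [ 0.4794 -0.3639  0.0301] [ 0.5621 -0.2807  0.0399] 0.0339
wrist 0.06 337 [ 0.4993 -0.3411  0.0601] [ 0.5314 -0.3009  0.08  ] 0.0703
wrist 0.1 535 [ 0.4993 -0.3404  0.1001] [ 0.5337 -0.3008  0.12  ] 0.1117
wrist 0.137 1537 [ 0.499  -0.3439  0.137 ] [ 0.5425 -0.3009  0.1457] 0.1437
```

Run:
```python
from h import *
s=st(); v=np.radians(20);R=rot([np.cos(v),np.sin(v),0],DOWN)
plan([([.5208,-.3223,.26],R),([.5208,-.3223,.1043],R),([.5208,-.3223,.1043],R)],-1,[8,5,2],s)
```

```text
t 10.45 p [ 0.4472 -0.2749  0.1931] q [ 0.101  0.888 -0.252  0.37 ] j [ 0.12 -1.05 -1.06  0.56 -0.98  0.72] F [-0.1 -0.7 -1.2] w 0.0857 ff 0.0
max turn deg 8.46 shift mm 31.125
[0.055,-0.117,-0.136,0.182,0.002,0.024,-1, 0.055,-0.117,-0.136,0.182,0.023,0.007,-1, 0.055,-0.117,-0.136,0.178,0.042,-0.011,-1, 0.055,-0.117,-0.136,0.171,0.06,-0.029,-1, 0.055,-0.117,-0.136,0.16,0.076,-0.047,-1]
[0.055,-0.117,-0.136,0.146,0.09,-0.065,-1, 0.055,-0.117,-0.136,0.13,0.101,-0.082,-1, 0.055,-0.117,-0.136,0.11,0.11,-0.097,-1, 0,0,0,0,0,0.415,-1, 0,0,0,0,0,0.415,-1]
[0,0,0,0,0,0.415,-1, 0,0,0,0,0,0.415,-1, 0,0,0,0,0,0.415,-1, 0,0,0,0,0,0,-1, 0,0,0,0,0,0,-1]
```

>>> servo_tool --steps '[0.055,-0.117,-0.136,0.182,0.002,0.024,-1,0.055,-0.117,-0.136,0.182,0.023,0.007,-1,0.055,-0.117,-0.136,0.178,0.042,-0.011,-1,0.055,-0.117,-0.136,0.171,0.06,-0.029,-1,0.055,-0.117,-0.136,0.16,0.076,-0.047,-1]'

```text
t: 11.08
ee_pos: [0.4932, -0.3067, 0.2288]
tool_rot: [0.04, 0.989, 0.013, 0.139]
wrist_force: [-0.3, -0.2, -0.8]
gripper_width: 0.0853
finger_force: 0.0
```

>>> servo_tool --steps '[0.055,-0.117,-0.136,0.146,0.09,-0.065,-1,0.055,-0.117,-0.136,0.13,0.101,-0.082,-1,0.055,-0.117,-0.136,0.11,0.11,-0.097,-1,0,0,0,0,0,0,-1,0,0,0,0,0,0,-1]'

```text
t: 11.7
ee_pos: [0.5206, -0.3238, 0.2532]
tool_rot: [-0.0, 0.985, 0.172, -0.006]
wrist_force: [-0.4, -0.2, -0.0]
gripper_width: 0.0853
finger_force: 0.0
```

Run:
```python
from h import *
s=st(); v=np.radians(20);R=rot([np.cos(v),np.sin(v),0],DOWN)
p=cap("wrist");W=cloud(p).reshape(-1,3);W=W[~np.isnan(W[:,0])]
c=W[(np.abs(W[:,:2]-[.52,-.322])<.06).all(1)]
for z0,z1 in((.03,.037),(.138,.152)):
    q=c[(c[:,2]>z0)&(c[:,2]<z1)];print(cv2.minEnclosingCircle((q[:,:2]*1000).astype(np.float32)),np.median(q[:,2]),len(q))
plan([([.5208,-.3223,.1043],R),([.5208,-.3223,.1043],R)],-1,[4,1],s)
```

```text
t 11.7 p [ 0.5206 -0.3238  0.2532] q [-0.     0.985  0.172 -0.006] j [-0.23  0.09  0.22  0.   -1.71  2.14] F [-0.4 -0.2 -0. ] w 0.0853 ff 0.0
((521.6333618164062, -322.75079345703125), 41.85236740112305) 0.03402038432514287 1774
((521.9934692382812, -322.9002990722656), 21.86283302307129) 0.14392010937982205 1423
max turn deg 0.18 shift mm 37.2
[-0.001,0.003,-0.001,0.008,-0.004,0.496,-1, -0.001,0.003,-0.001,0.007,-0.004,0.496,-1, -0.001,0.003,-0.001,0.005,-0.004,0.496,-1, -0.001,0.003,-0.001,0.004,-0.004,0.496,-1, 0,0,0,0,0,0,-1]
```

>>> servo_tool --steps '[-0.001,0.003,-0.001,0.012,-0.002,0.496,-1,-0.001,0.003,-0.001,0.01,0,0.496,-1,-0.001,0.003,-0.001,0.008,0,0.496,-1,-0.001,0.003,-0.001,0.005,0,0.496,-1,0,0,0,0,0,0,-1]'

```text
t: 12.38
ee_pos: [0.52, -0.322, 0.1041]
tool_rot: [0.0, 0.985, 0.173, -0.001]
wrist_force: [-0.3, -0.5, 0.5]
gripper_width: 0.0857
finger_force: 0.0
```

>>> servo_tool --steps '[0,0,0,0,0,0,1,0,0,0,0,0,0,1,0,0,0,0,0,0,1,0,0,0,0,0,0,1,0,0,0,0,0,0,1]' --grip_force 50

```text
t: 13.0
ee_pos: [0.5233, -0.3235, 0.1089]
tool_rot: [0.003, 0.985, 0.174, 0.002]
wrist_force: [1.0, -0.5, 6.1]
gripper_width: 0.0412
finger_force: 51.5
```

Run:
```python
from h import *
s=st(); v=np.radians(20);x=np.array([np.cos(v),np.sin(v),0]);R=rot(x,DOWN)
look=np.array([.561,.212,.37])-.10*x;print(look)
p=s['ee_pos']
plan([(p+[0,0,.16],R),([.50,-.10,.37],R),(look,R),(look,R)],1,[4,5,5,1],s)
```

```text
t 13.0 p [ 0.5233 -0.3235  0.1089] q [0.003 0.985 0.174 0.002] j [-0.23  0.09 -0.05  0.   -1.43  2.15] F [ 1.  -0.5  6.1] w 0.0412 ff 51.5
[0.46703074 0.17779799 0.37      ]
max turn deg 0.09 shift mm 55.95
[0.002,-0.001,0,0.002,0.003,-0.533,1, 0.002,-0.001,0,0.001,0.002,-0.533,1, 0.002,-0.001,0,0.001,0.002,-0.533,1, 0.002,-0.001,0,0,0.001,-0.533,1, 0,0,0,0.145,-0.581,-0.27,1]
[0,0,0,0.145,-0.581,-0.27,1, 0,0,0,0.145,-0.581,-0.27,1, 0,0,0,0.145,-0.581,-0.27,1, 0,0,0,0.145,-0.581,-0.27,1, 0,0,0,0.171,-0.726,0,1]
[0,0,0,0.171,-0.726,0,1, 0,0,0,0.171,-0.726,0,1, 0,0,0,0.171,-0.726,0,1, 0,0,0,0.171,-0.726,0,1, 0,0,0,0,0,0,1]
```

>>> servo_tool --steps '[0,0,0,0,0,-0.533,1,0,0,0,0,0,-0.533,1,0,0,0,0,0,-0.533,1,0,0,0,0,0,-0.533,1,0,0,0,0.145,-0.581,-0.3,1]'

```text
t: 13.62
ee_pos: [0.5173, -0.2787, 0.2897]
tool_rot: [0.001, 0.985, 0.172, 0.0]
wrist_force: [0.8, 1.6, -1.2]
gripper_width: 0.0415
finger_force: 51.7
```

>>> servo_tool --steps '[0,0,0,0.145,-0.581,-0.27,1,0,0,0,0.145,-0.581,-0.27,1,0,0,0,0.145,-0.581,-0.27,1,0,0,0,0.145,-0.581,-0.27,1,0,0,0,0.171,-0.726,0,1]'

```text
t: 14.25
ee_pos: [0.4917, -0.0421, 0.3707]
tool_rot: [0.001, 0.985, 0.173, 0.002]
wrist_force: [1.1, 0.6, -1.4]
gripper_width: 0.0413
finger_force: 51.7
```

>>> servo_tool --steps '[0,0,0,0.171,-0.726,0,1,0,0,0,0.171,-0.726,0,1,0,0,0,0.171,-0.726,0,1,0,0,0,0.171,-0.726,0,1,0,0,0,0,0,0,1]'

```text
t: 14.88
ee_pos: [0.4645, 0.1823, 0.367]
tool_rot: [0.001, 0.984, 0.176, -0.001]
wrist_force: [-0.4, -0.8, -1.9]
gripper_width: 0.0413
finger_force: 51.8
```

Run:
```python
from h import *
s=st(); p=cap("wrist"); W=cloud(p); np.savez('w1',W=W,img=p['img'])
q=cap("scene")
im=np.hstack([cv2.resize(p['img'],(533,400)),cv2.resize(q['img'][40:240,250:383],(267,400))]);cv2.imwrite("pics/g.png",im[...,::-1])
W=W.reshape(-1,3);W=W[~np.isnan(W[:,0])]
c=W[(np.abs(W[:,:2]-[.561,.212])<.03).all(1)]
for z0,z1 in((.04,.06),(.06,.08),(.08,.093),(.093,.11)):
    k=c[(c[:,2]>z0)&(c[:,2]<z1)]
    if len(k):print(z0,len(k),k.min(0).round(4),k.max(0).round(4),np.median(k,0).round(4))
b=W[(W[:,2]>.008)&(W[:,2]<.022)&(np.abs(W[:,:2]-[.57,.24])<.17).all(1)];print('base',cv2.minAreaRect((b[:,:2]*1000).astype(np.float32)),np.median(b[:,2]))
# held core
Rt=Ro.from_quat(s['tool_rot'],scalar_first=True);L=Rt.inv().apply(W-s['ee_pos']);k=L[(np.hypot(L[:,0],L[:,1])<.06)&(L[:,2]>-.03)]
for z0 in (-.03,-.02,0,.02,.04,.06):
    m=k[(k[:,2]>z0)&(k[:,2]<z0+.01)]
    if len(m):print('tool',z0,len(m),m.min(0).round(4),m.max(0).round(4))
```

```text
t 14.88 p [0.4645 0.1823 0.367 ] q [ 0.001  0.984  0.176 -0.001] j [ 0.78 -0.15  0.19  0.   -1.92  1.15] F [-0.4 -0.8 -1.9] w 0.0413 ff 51.8
0.04 6 [0.5511 0.2071 0.0427] [0.5572 0.2189 0.0582] [0.5525 0.2106 0.0501]
0.06 11 [0.5512 0.2066 0.0602] [0.5585 0.2229 0.0779] [0.552  0.2141 0.067 ]
0.08 106 [0.5513 0.2071 0.0821] [0.5682 0.2234 0.093 ] [0.5587 0.2148 0.0882]
0.093 38 [0.5553 0.2108 0.093 ] [0.5647 0.219  0.0958] [0.56   0.2151 0.094 ]
base ((606.1931762695312, 215.61956787109375), (288.0047912597656, 255.86973571777344), 89.30447387695312) 0.01415757721523031
tool -0.03 1101 [-0.0126 -0.033  -0.03  ] [ 0.0211  0.0323 -0.02  ]
tool -0.02 789 [-0.0126 -0.0206 -0.02  ] [ 0.021   0.0202 -0.01  ]
tool 0 467 [-0.0126 -0.0202  0.    ] [0.0209 0.0199 0.01  ]
tool 0.02 204 [ 0.0047 -0.02    0.02  ] [0.0207 0.0201 0.0299]
tool 0.04 147 [ 0.0048 -0.02    0.0401] [0.0207 0.0199 0.05  ]
tool 0.06 122 [ 0.0059 -0.0201  0.06  ] [0.0206 0.0192 0.07  ]
```

View pics/g.png

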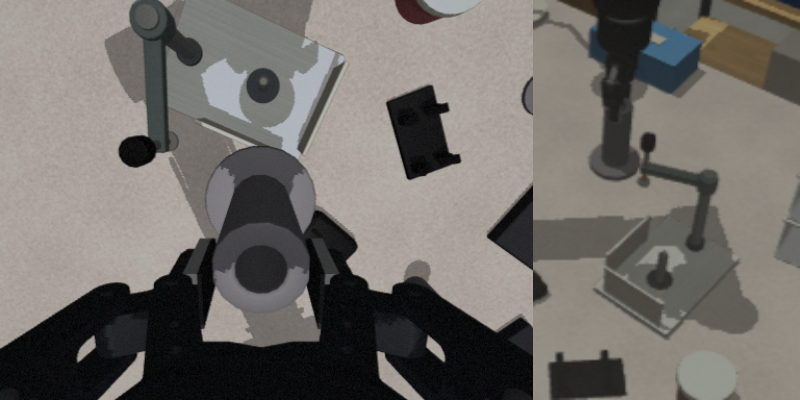

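Wrist view: the spindle top is at (263,84), seen directly at (0.5600,0.2150,0.095). The gauge column is at (150,18) and the knob at (137,150). The core hangs straight, with its axis at x_t = -1.2 mm.

Run:
```python
from h import *
s=st(); v=np.radians(20);R=rot([np.cos(v),np.sin(v),0],DOWN)
T=np.array([.5611,.2154])
plan([([*T,.367],R),([*T,.21],R),([*T,.21],R)],1,[4,5,1],s)
```

```text
t 14.97 p [0.4652 0.1794 0.3683] q [ 0.001  0.985  0.175 -0.   ] j [ 0.77 -0.15  0.19  0.   -1.92  1.15] F [ 0.5 -0.3 -1.2] w 0.0413 ff 51.8
max turn deg 0.045 shift mm 31.424999999999997
[0.001,0,0.001,0.341,-0.003,0.004,1, 0.001,0,0.001,0.341,-0.003,0.004,1, 0.001,0,0.001,0.341,-0.003,0.004,1, 0.001,0,0.001,0.341,-0.003,0.004,1, 0,0,0,0,0,0.419,1]
[0,0,0,0,0,0.419,1, 0,0,0,0,0,0.419,1, 0,0,0,0,0,0.419,1, 0,0,0,0,0,0.419,1, 0,0,0,0,0,0,1]
```

Run:
```python
from h import *
for i in range(2):
    s=st(); p=cap("wrist"); W=cloud(p).reshape(-1,3);W=W[~np.isnan(W[:,0])]
    c=W[(np.abs(W[:,:2]-[.561,.213])<.02).all(1)]
    for z0,z1 in((.084,.091),(.092,.1)):
        k=c[(c[:,2]>z0)&(c[:,2]<z1)]; print(z0,len(k),k.min(0).round(4),k.max(0).round(4),((k.min(0)+k.max(0))/2).round(4),k.mean(0).round(4))
    k=W[(W[:,2]>.22)&(W[:,2]<.3)&(np.abs(W[:,:2]-[.458,.291])<.03).all(1)];print('knob',k.min(0).round(4),k.max(0).round(4))
    k=W[(W[:,2]>.195)&(W[:,2]<.22)&(np.abs(W[:,:2]-[.566,.327])<.03).all(1)];print('col',k.min(0).round(4),k.max(0).round(4))
```

```text
t 14.97 p [0.4652 0.1794 0.3683] q [ 0.001  0.985  0.175 -0.   ] j [ 0.77 -0.15  0.19  0.   -1.92  1.15] F [ 0.5 -0.3 -1.2] w 0.0413 ff 51.8
0.084 74 [0.5516 0.2068 0.0841] [0.568  0.2236 0.0906] [0.5598 0.2152 0.0873] [0.5593 0.2151 0.0873]
0.092 52 [0.5544 0.2108 0.092 ] [0.5651 0.2199 0.0956] [0.5597 0.2154 0.0938] [0.5598 0.2152 0.0937]
knob [0.4442 0.281  0.2328] [0.4695 0.3065 0.259 ]
col [0.5482 0.3124 0.195 ] [0.583  0.3475 0.2063]
t 15.03 p [0.4655 0.1786 0.3687] q [0.001 0.985 0.174 0.   ] j [ 0.77 -0.15  0.2   0.   -1.92  1.15] F [-0.6 -0.1 -1.4] w 0.0413 ff 51.8
0.084 78 [0.5514 0.2068 0.084 ] [0.5687 0.224  0.0909] [0.5601 0.2154 0.0875] [0.5596 0.2148 0.0873]
0.092 56 [0.5544 0.2104 0.092 ] [0.5644 0.2212 0.0967] [0.5594 0.2158 0.0944] [0.5596 0.2151 0.0939]
knob [0.4444 0.281  0.2314] [0.4696 0.3059 0.2586]
col [0.5483 0.3121 0.195 ] [0.5836 0.3468 0.2062]
```

Run:
```python
from h import *
s=st(); v=np.radians(20);R=rot([np.cos(v),np.sin(v),0],DOWN)
T=np.array([.5609,.2156])
plan([([*T,.367],R),([*T,.21],R),([*T,.21],R)],1,[4,4,2],s)
```

```text
t 15.07 p [0.4656 0.1782 0.3689] q [0.001 0.985 0.173 0.001] j [ 0.77 -0.15  0.2   0.   -1.92  1.15] F [-0.2 -0.9 -1.7] w 0.0415 ff 51.8
max turn deg 0.045 shift mm 39.225
[0.001,-0,-0,0.341,-0.009,0.006,1, 0.001,-0,-0,0.341,-0.009,0.006,1, 0.001,-0,-0,0.341,-0.009,0.006,1, 0.001,-0,-0,0.341,-0.009,0.006,1, 0,0,0,0,0,0.523,1]
[0,0,0,0,0,0.523,1, 0,0,0,0,0,0.523,1, 0,0,0,0,0,0.523,1, 0,0,0,0,0,0,1, 0,0,0,0,0,0,1]
```

>>> servo_tool --steps '[0.001,0,0,0.341,-0.009,0.006,1,0.001,0,0,0.341,-0.009,0.006,1,0.001,0,0,0.341,-0.009,0.006,1,0.001,0,0,0.341,-0.009,0.006,1,0,0,0,0,0,0.523,1]'

```text
t: 15.7
ee_pos: [0.5633, 0.2158, 0.3287]
tool_rot: [-0.001, 0.985, 0.172, 0.002]
wrist_force: [-0.4, 0.6, -1.6]
gripper_width: 0.0415
finger_force: 51.8
```

>>> servo_tool --steps '[0,0,0,0,0,0.523,1,0,0,0,0,0,0.523,1,0,0,0,0,0,0.523,1,0,0,0,0,0,0,1,0,0,0,0,0,0,1]'

```text
t: 16.32
ee_pos: [0.5617, 0.2158, 0.2124]
tool_rot: [-0.0, 0.985, 0.173, 0.002]
wrist_force: [-1.0, 0.9, -1.0]
gripper_width: 0.0412
finger_force: 51.8
```

Run:
```python
from h import *
s=st(); v=np.radians(20);R=rot([np.cos(v),np.sin(v),0],DOWN)
p=cap("wrist");W=cloud(p).reshape(-1,3);W=W[~np.isnan(W[:,0])]
Rt=Ro.from_quat(s['tool_rot'],scalar_first=True);L=Rt.inv().apply(W-s['ee_pos']);k=L[(np.hypot(L[:,0],L[:,1])<.06)&(L[:,2]>-.05)]
for z0 in (-.01,.02,.05,.069,.08):
    m=k[(k[:,2]>z0)&(k[:,2]<z0+.008)]
    if len(m):print('tool',z0,len(m),m.min(0).round(4),m.max(0).round(4))
a=k[(k[:,2]>.068)&(k[:,2]<.079)];print('flange face z',np.median(a[:,2]))
t=k[(k[:,2]<-.03)&(np.hypot(k[:,0],k[:,1])<.021)];print('top',np.median(t[:,2]))
s=bot.sense();plan([([.5609,.2156,.185],R),([.5609,.2156,.185],R)],1,[3,2],s)
```

```text
t 16.32 p [0.5617 0.2158 0.2124] q [-0.     0.985  0.173  0.002] j [ 0.7   0.04  0.09  0.   -1.62  1.22] F [-1.   0.9 -1. ] w 0.0412 ff 51.8
tool -0.01 527 [-0.0129 -0.0204 -0.01  ] [ 0.0209  0.0204 -0.002 ]
tool 0.02 166 [ 0.0045 -0.0199  0.02  ] [0.0207 0.0202 0.0279]
tool 0.05 113 [ 0.0065 -0.0195  0.05  ] [0.0207 0.0191 0.058 ]
tool 0.069 4242 [-0.0273 -0.0428  0.0692] [0.0404 0.0403 0.077 ]
tool 0.08 18 [ 0.0323 -0.0237  0.0802] [0.04   0.0235 0.0832]
flange face z 0.07487018497235619
top -0.03506803642222167
max turn deg 0.09 shift mm 9.3
[-0,-0.002,-0,-0.005,0.001,0.124,1, -0,-0.002,-0,-0.005,0.001,0.124,1, -0,-0.002,-0,-0.005,0.001,0.124,1, 0,0,0,0,0,0,1, 0,0,0,0,0,0,1]
```

>>> servo_tool --steps '[0,-0.002,0,-0.005,0.001,0.124,1,0,-0.002,0,-0.005,0.001,0.124,1,0,-0.002,0,-0.003,0.001,0.124,1,0,0,0,0,0,0,1,0,0,0,0,0,0,1]'

```text
t: 17.0
ee_pos: [0.5599, 0.216, 0.1822]
tool_rot: [0.0, 0.985, 0.174, -0.002]
wrist_force: [0.7, -0.2, -1.9]
gripper_width: 0.0411
finger_force: 51.8
```

>>> servo_tool --steps '[0,0,0,0,0,0.04,1,0,0,0,0,0,0.04,1,0,0,0,0,0,0.04,1,0,0,0,0,0,0.04,1,0,0,0,0,0,0,1]'

```text
t: 17.62
ee_pos: [0.5598, 0.2159, 0.1697]
tool_rot: [0.0, 0.985, 0.174, -0.002]
wrist_force: [0.6, -0.5, -1.7]
gripper_width: 0.0413
finger_force: 51.9
```

>>> servo_tool --steps '[0,0,0,0.005,0,0.12,1,0,0,0,0.003,0,0.12,1,0,0,0,0,0,0.12,1,0,0,0,0,0,0.12,1,0,0,0,0,0,0,1]'

```text
t: 18.25
ee_pos: [0.5599, 0.2158, 0.1327]
tool_rot: [0.0, 0.985, 0.174, -0.003]
wrist_force: [1.7, -1.3, -1.9]
gripper_width: 0.0413
finger_force: 51.8
```

>>> servo_tool --steps '[0,0,0,0,0,0.12,1,0,0,0,0,0,0.12,1,0,0,0,0,0,0.08,1,0,0,0,0,0,0.03,1,0,0,0,0,0,0,1]'

```text
t: 18.88
ee_pos: [0.56, 0.216, 0.1074]
tool_rot: [0.0, 0.985, 0.174, -0.002]
wrist_force: [1.2, -1.8, -2.0]
gripper_width: 0.0409
finger_force: 51.8
```

>>> servo_tool --steps '[0,0,0,0,0,0.035,1,0,0,0,0,0,0.03,1,0,0,0,0,0,0.02,1,0,0,0,0,0,0.02,1,0,0,0,0,0,0,1]'

```text
t: 19.5
ee_pos: [0.56, 0.2161, 0.0997]
tool_rot: [0.0, 0.985, 0.174, -0.002]
wrist_force: [1.1, -1.4, -2.1]
gripper_width: 0.0416
finger_force: 51.9
```

>>> servo_tool --steps '[0,0,0,0,0,0.013,1,0,0,0,0,0,0.013,1,0,0,0,0,0,0.013,1,0,0,0,0,0,0,1,0,0,0,0,0,0,1]'

```text
t: 20.12
ee_pos: [0.5605, 0.2162, 0.099]
tool_rot: [-0.0, 0.985, 0.174, -0.001]
wrist_force: [-1.6, -1.4, 8.2]
gripper_width: 0.0415
finger_force: 52.8
```

>>> servo_tool --steps '[0,0,0,0,0,-0.01,1,0,0,0,0,0,0,0.4,0,0,0,0,0,0,-1,0,0,0,0,0,0,-1,0,0,0,0,0,0,-1]'

```text
t: 20.75
ee_pos: [0.5598, 0.2162, 0.0972]
tool_rot: [0.0, 0.985, 0.174, -0.002]
wrist_force: [-0.4, 0.5, -0.8]
gripper_width: 0.0854
finger_force: 0.0
```

>>> servo_tool --steps '[0,0,0,0,0,0,-1,0,0,0,0,0,-0.2,-1,0,0,0,0,0,-0.5,-1,0,0,0,0,0,-0.7,-1,0,0,0,0,0,-0.7,-1]'

```text
t: 21.38
ee_pos: [0.5606, 0.216, 0.2582]
tool_rot: [0.0, 0.985, 0.174, -0.002]
wrist_force: [1.0, 0.1, 0.6]
gripper_width: 0.0853
finger_force: 0.0
```

Run:
```python
from h import *
s=st()
for n in("scene","side","wrist"):
    p=cap(n);W=cloud(p).reshape(-1,3);W=W[~np.isnan(W[:,0])]
    c=W[(np.hypot(*(W[:,:2]-[.56,.2152]).T)<.05)&(W[:,2]>.01)&(W[:,2]<.16)]
    t=c[c[:,2]>.12];f=c[(c[:,2]>.02)&(c[:,2]<.032)]
    print(n,'top z',np.percentile(t[:,2],90).round(4),np.median(t[:,2]).round(4),t.min(0).round(4),t.max(0).round(4),'flange',len(f),f.min(0).round(3),f.max(0).round(3))
    k=W[(W[:,2]>.225)&(W[:,2]<.3)&(np.abs(W[:,:2]-[.457,.293])<.03).all(1)]
    if len(k):print(' knob',k.min(0).round(4),k.max(0).round(4))
```

```text
t 21.38 p [0.5606 0.216  0.2582] q [ 0.     0.985  0.174 -0.002] j [ 0.7   0.06  0.19 -0.   -1.71  1.22] F [1.  0.1 0.6] w 0.0853 ff 0.0
scene top z 0.1355 0.1324 [0.5373 0.1894 0.1207] [0.5809 0.2357 0.1386] flange 182 [0.518 0.172 0.02 ] [0.601 0.254 0.031]
 knob [0.4451 0.2764 0.2252] [0.4701 0.3053 0.2601]
side top z 0.1383 0.1355 [0.5393 0.1944 0.1205] [0.5828 0.2372 0.1403] flange 244 [0.511 0.178 0.02 ] [0.596 0.258 0.032]
 knob [0.4466 0.2815 0.2359] [0.4716 0.3059 0.2619]
wrist top z 0.1349 0.1338 [0.5376 0.1951 0.1201] [0.5805 0.2382 0.1369] flange 1597 [0.522 0.175 0.02 ] [0.601 0.258 0.032]
```

The core is home: top at z≈0.135, flange level. Next, the closed fingertip goes behind the knob and swings the arm round.

```bash
cat >> h.py <<'E'
PIV=np.array([.5659,.3297])
def push(phi,d,z,r=.115):
    f=np.radians(phi);k=PIV+r*np.array([np.cos(f),np.sin(f)]);t=np.array([-np.sin(f),np.cos(f),0])
    return (np.r_[k,z]-d*t, rot(t,DOWN))
E
python3 - <<'E'
from h import *
s=st(); p0=s['ee_pos'];R0=Ro.from_quat(s['tool_rot'],scalar_first=True)
a=push(198.4,.042,.34);b=push(198.4,.042,.24);print(a[0],b[0])
plan([(p0+[0,0,.08],R0),a,b,b],1,[2,10,2,1],s)
E
```

```text
t 21.52 p [0.562  0.2166 0.2606] q [-0.001  0.985  0.174  0.002] j [ 0.7   0.05  0.19 -0.   -1.7   1.22] F [ 0.5 -0.1 -1.4] w 0.0852 ff 0.0
[0.443522   0.33325315 0.34      ] [0.443522   0.33325315 0.24      ]
max turn deg 9.18 shift mm 50.025000000000006
[0,0,0,0.002,-0.001,-0.533,1, 0,0,0,0.002,-0.001,-0.533,1, -0.001,-0,0.204,-0.095,-0.2,0.001,1, -0.001,-0,0.204,-0.126,-0.182,0.001,1, -0.001,-0,0.204,-0.153,-0.16,0.001,1]
[-0.001,-0,0.204,-0.177,-0.134,0.001,1, -0.001,-0,0.204,-0.196,-0.104,0.001,1, -0.001,-0,0.204,-0.21,-0.071,0.001,1, -0.001,-0,0.204,-0.219,-0.037,0.001,1, -0.001,-0,0.204,-0.222,-0.002,0.001,1]
[-0.001,-0,0.204,-0.219,0.034,0.001,1, -0.001,-0,0.204,-0.211,0.068,0.001,1, 0,0,0,0,0,0.667,1, 0,0,0,0,0,0.667,1, 0,0,0,0,0,0,1]
```

>>> servo_tool --steps '[0,0,0,0.002,-0.001,-0.533,1,0,0,0,0.002,-0.001,-0.533,1,-0.001,0,0.204,-0.095,-0.2,0.001,1,-0.001,0,0.204,-0.126,-0.182,0.001,1,-0.001,0,0.204,-0.153,-0.16,0.001,1]' --grip_force 30

```text
t: 22.15
ee_pos: [0.5253, 0.2518, 0.3346]
tool_rot: [0.002, 0.998, -0.068, -0.002]
wrist_force: [-0.6, 0.1, -0.1]
gripper_width: 0.0002
finger_force: 0.0
```

>>> servo_tool --steps '[-0.001,0,0.204,-0.177,-0.134,0.001,1,-0.001,0,0.204,-0.196,-0.104,0.001,1,-0.001,0,0.204,-0.21,-0.071,0.001,1,-0.001,0,0.204,-0.219,-0.037,0.001,1,-0.001,0,0.204,-0.222,-0.002,0.001,1]'

```text
t: 22.78
ee_pos: [0.466, 0.3103, 0.3343]
tool_rot: [0.005, 0.892, -0.452, -0.001]
wrist_force: [0.3, 0.8, -0.0]
gripper_width: -0.0001
finger_force: 0.0
```

>>> servo_tool --steps '[-0.001,0,0.204,-0.219,0.034,0.001,1,-0.001,0,0.204,-0.211,0.068,0.001,1,0,0,0,0,0,0.667,1,0,0,0,0,0,0.667,1,0,0,0,0,0,0,1]'

```text
t: 23.4
ee_pos: [0.4405, 0.3312, 0.2297]
tool_rot: [0.01, 0.81, -0.586, -0.001]
wrist_force: [0.4, -0.7, 1.0]
gripper_width: 0.0003
finger_force: 0.0
```

Run:
```python
from h import *
s=st(); p=cap("wrist");q=cap("side")
im=np.hstack([cv2.resize(p['img'],(480,360)),cv2.resize(q['img'][200:380,160:320],(320,360))]);cv2.imwrite("pics/h.png",im[...,::-1])
W=cloud(p).reshape(-1,3);W=W[~np.isnan(W[:,0])]
k=W[(W[:,2]>.225)&(W[:,2]<.3)&(np.abs(W[:,:2]-[.457,.293])<.03).all(1)]
if len(k):print(' knob',k.min(0).round(4),k.max(0).round(4))
way=[push(198.4,.024,.24)]+[push(a,.024,.24) for a in (212,226,240,254,260)]
plan(way,1,[2,2,2,2,2,2],s)
```

```text
t 23.4 p [0.4405 0.3312 0.2297] q [ 0.01   0.81  -0.586 -0.001] j [ 1.01 -0.07  0.02 -0.   -1.67 -0.69] F [ 0.4 -0.7  1. ] w 0.0003 ff 0.0
 knob [0.427  0.2812 0.2325] [0.4692 0.323  0.3   ]
max turn deg 7.02 shift mm 14.325000000000001
[0.011,-0.006,-0.002,0.114,-0.023,-0.068,1, 0.011,-0.006,-0.002,0.114,-0.023,-0.068,1, 0,0,-0.151,0.185,0.016,0,1, 0,0,-0.151,0.182,0.038,0,1, 0,0,-0.156,0.19,0.016,0,1]
[0,0,-0.156,0.187,0.039,0,1, 0,0,-0.156,0.19,0.016,0,1, 0,0,-0.156,0.187,0.039,0,1, 0,0,-0.156,0.19,0.016,0,1, 0,0,-0.156,0.187,0.039,0,1]
[0,0,-0.067,0.081,0.013,0,1, 0,0,-0.067,0.08,0.017,0,1]
```

View pics/h.png

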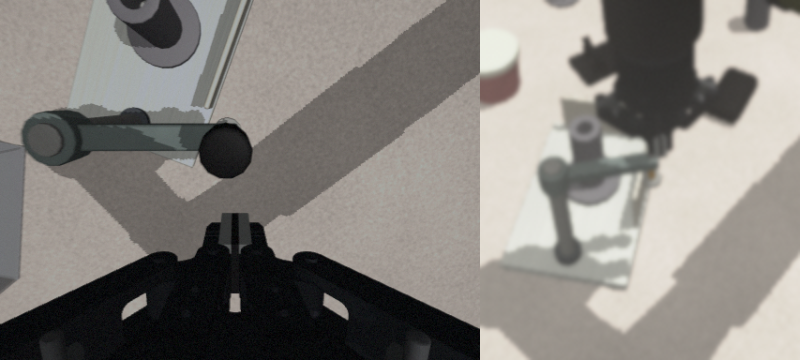

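Wrist view: the closed fingertips (235,225) sit right behind the knob (225,150), with the arm beam running left to the column (45,138). Swing it.

>>> servo_tool --steps '[0.011,-0.006,-0.002,0.114,-0.023,-0.068,1,0.011,-0.006,-0.002,0.114,-0.023,-0.068,1,0,0,-0.151,0.185,0.016,0,1,0,0,-0.151,0.182,0.038,0,1,0,0,-0.156,0.19,0.016,0,1]'

```text
t: 24.12
ee_pos: [0.4645, 0.277, 0.2464]
tool_rot: [-0.006, 0.903, -0.429, 0.002]
wrist_force: [0.7, 1.0, 0.0]
gripper_width: 0.0001
finger_force: 0.0
```

>>> servo_tool --steps '[0,0,-0.156,0.187,0.039,0,1,0,0,-0.156,0.19,0.016,0,1,0,0,-0.156,0.187,0.039,0,1,0,0,-0.156,0.19,0.016,0,1,0,0,-0.156,0.187,0.039,0,1]'

```text
t: 24.75
ee_pos: [0.5138, 0.2264, 0.2462]
tool_rot: [-0.005, 0.991, -0.137, 0.004]
wrist_force: [0.9, -0.5, 1.1]
gripper_width: 0.0002
finger_force: 0.0
```

```bash
cat > knob.py <<'E'
from h import *
def knob(show=True):
    s=st(); p=cap("wrist"); W=cloud(p); g=p['img'].max(2)
    q=W.reshape(-1,3);ok=~np.isnan(q[:,0]);Rt=Ro.from_quat(s['tool_rot'],scalar_first=True)
    L=Rt.inv().apply(np.nan_to_num(q)-s['ee_pos'])
    m=ok&(q[:,2]>.21)&(q[:,2]<.27)&(L[:,0]>.0125)&(L[:,0]<.08)&(np.abs(L[:,1])<.04)
    k=q[m];t=k[k[:,2]>np.percentile(k[:,2],95)-.004]
    c,r=cv2.minEnclosingCircle((t[:,:2]*1000).astype(np.float32));d=np.array(c)/1000-PIV
    print('knob',np.round(c,1),round(r,1),'topz',np.percentile(t[:,2],50).round(4),'R',np.hypot(*d).round(4),'phi',np.degrees(np.arctan2(d[1],d[0])).round(2)%360,'tool',L[m].min(0).round(3))
    return s
E
python3 - <<'E'
from knob import *
s=knob()
plan([push(258,.024,.24),push(264,.024,.24),push(265,.024,.24)],1,[3,3,4],s)
E
```

```text
t 24.75 p [0.5138 0.2264 0.2462] q [-0.005  0.991 -0.137  0.004] j [ 0.77 -0.07  0.05 -0.   -1.67  0.52] F [ 0.9 -0.5  1.1] w 0.0002 ff 0.0Traceback (most recent call last):
  File "<stdin>", line 2, in <module>
  File "knob.py", line 7, in knob
    k=q[m];t=k[k[:,2]>np.percentile(k[:,2],95)-.004]
                      ~~~~~~~~~~~~~^^^^^^^^^^^
    return _quantile_unchecked(
        a, q, axis, out, overwrite_input, method, keepdims, weights)
    return _ureduce(a,
                    func=_quantile_ureduce_func,
    ...<5 lines>...
                    overwrite_input=overwrite_input,
                    method=method)
    r = func(a, **kwargs)
    result = _quantile(arr,
                       quantiles=q,
    ...<2 lines>...
                       out=out,
                       weights=wgt)
    slices_having_nans = np.isnan(arr[-1, ...])
                                  ~~~^^^^^^^^^
IndexError: index -1 is out of bounds for axis 0 with size 0
```

Run:
```python
from h import *
s=st()
for n in("wrist","side","scene"):
    p=cap(n);W=cloud(p)
    for l in("knob","gauge_arm"):
        for r in spotter.masks_of(l,p)[:2]:
            q=W[r['pixels']];q=q[~np.isnan(q[:,0])]
            if len(q):print(n,l,round(r['confidence'],2),np.round(r['position']),len(q),np.percentile(q,3,0).round(3),np.percentile(q,97,0).round(3))
    q=W.reshape(-1,3);k=q[(q[:,2]>.18)&(q[:,2]<.235)&(np.hypot(*(q[:,:2]-PIV).T)<.14)]
    if len(k):
        d=k[:,:2]-PIV;d=d[np.hypot(*d.T)>.03];a=np.degrees(np.arctan2(d[:,1],d[:,0]))%360;print(n,'arm az hist',np.histogram(a,bins=np.arange(150,300,10))[0])
    if n=="wrist": cv2.imwrite("pics/i.png",p['img'][...,::-1])
```

```text
t 24.8 p [0.5146 0.2256 0.2459] q [-0.004  0.991 -0.134  0.004] j [ 0.77 -0.06  0.05  0.   -1.67  0.53] F [-1.5 -0.8 -1.6] w 0.0001 ff 0.0
wrist knob 0.63 [198. 261.] 406 [0.415 0.283 0.022] [0.468 0.321 0.166]
wrist gauge_arm 0.77 [127. 203.] 5595 [0.459 0.288 0.151] [0.58  0.342 0.201]
wrist arm az hist [   0    0    0  101  940 1296  161    0    0    0    0    0    0    0]
side knob 0.54 [246. 269.] 275 [0.448 0.146 0.004] [0.48  0.305 0.26 ]
side gauge_arm 0.71 [230. 282.] 830 [0.45  0.285 0.153] [0.578 0.345 0.26 ]
side gauge_arm 0.71 [248. 289.] 59 [0.449 0.286 0.151] [0.468 0.304 0.167]
side arm az hist [  0   0   0  28 261  95   7   0   0   0   0   0   0   0]
scene knob 0.39 [303. 129.] 15 [0.451 0.282 0.147] [0.464 0.297 0.157]
scene gauge_arm 0.54 [322. 127.] 256 [0.452 0.281 0.148] [0.581 0.324 0.201]
scene gauge_arm 0.19 [304. 132.] 23 [0.449 0.28  0.147] [0.466 0.297 0.165]
scene arm az hist [ 0  0  0  2 26 77 13  3  0  0  0  0  0  0]
```

View pics/i.png

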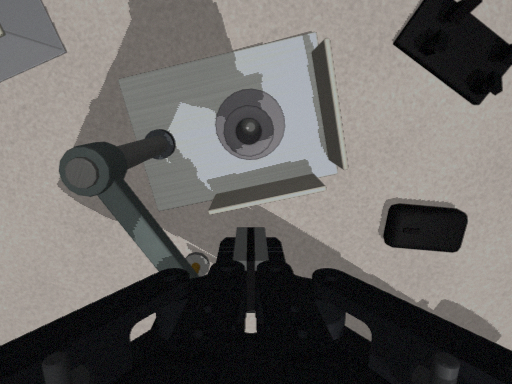

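Run:
```python
from h import *
s=st();p=cap("wrist");W=cloud(p);Rt=Ro.from_quat(s['tool_rot'],scalar_first=True)
L=Rt.inv().apply(np.nan_to_num(W.reshape(-1,3))-s['ee_pos']).reshape(W.shape)
for v in (224,228,232,236,242,250,260,270):print(v,[ (L[v,u]*1000).round(0).tolist() for u in (240,250,260)])
q=cap("side");W=cloud(q).reshape(-1,3);k=W[(np.abs(W[:,:2]-[.457,.2935])<.022).all(1)&(W[:,2]>.14)]
print(np.histogram(k[:,2],bins=np.arange(.14,.31,.01)))
k=k[(k[:,2]>.236)];print(k.min(0).round(4),k.max(0).round(4))
k=W[(np.hypot(*(W[:,:2]-s['ee_pos'][:2]).T)<.02)&(W[:,2]>.16)];print('tip',np.sort(k[:,2])[:10].round(4))
q=cap("scene");W=cloud(q).reshape(-1,3);k=W[(np.hypot(*(W[:,:2]-s['ee_pos'][:2]).T)<.02)&(W[:,2]>.16)];print('tip',np.sort(k[:,2])[:10].round(4))
```

```text
t 25.25 p [0.5126 0.2274 0.2446] q [-0.004  0.99  -0.138  0.003] j [ 0.77 -0.07  0.04 -0.   -1.67  0.52] F [-0.3 -0.2 -0.2] w 0.0001 ff 0.0
224 [[-92.0, -15.0, 245.0], [-92.0, -1.0, 247.0], [-92.0, 13.0, 245.0]]
228 [[10.0, -5.0, -26.0], [10.0, -0.0, -26.0], [10.0, 4.0, -26.0]]
232 [[10.0, -5.0, -31.0], [10.0, -0.0, -31.0], [10.0, 4.0, -31.0]]
236 [[9.0, -5.0, -35.0], [10.0, -0.0, -35.0], [9.0, 4.0, -34.0]]
242 [[9.0, -4.0, -41.0], [10.0, -0.0, -42.0], [10.0, 4.0, -42.0]]
250 [[9.0, -4.0, -49.0], [10.0, -0.0, -50.0], [10.0, 4.0, -49.0]]
260 [[9.0, -4.0, -57.0], [10.0, -0.0, -58.0], [10.0, 3.0, -58.0]]
270 [[11.0, -4.0, -67.0], [6.0, -0.0, -58.0], [11.0, 3.0, -67.0]]
(array([ 3, 58,  8,  2, 35, 76, 10, 11,  7, 15, 29, 89, 16,  0,  0,  0]), array([0.14, 0.15, 0.16, 0.17, 0.18, 0.19, 0.2 , 0.21, 0.22, 0.23, 0.24,
       0.25, 0.26, 0.27, 0.28, 0.29, 0.3 ]))
[0.4352 0.2716 0.2367] [0.479  0.3154 0.6601]
tip [0.2678 0.271  0.2727 0.273  0.2735 0.2736 0.2738 0.2741 0.2747 0.2752]
tip [0.2643 0.2662 0.2681 0.2682 0.2703 0.2706 0.2718 0.2734 0.2744 0.2751]
```

The fingertip passed over the knob. All three cameras show the shut tips about 21 mm above the reported TCP. The arm at az≈198° and the knob are unmoved. I'll go back and redo it 21 mm lower.

Run:
```python
from h import *
s=st(); p0=s['ee_pos'];R0=Ro.from_quat(s['tool_rot'],scalar_first=True)
a=push(198.4,.042,.29);b=push(198.4,.042,.219)
plan([(p0+[0,0,.04],R0),a,b,b],1,[1,6,2,1],s)
```

```text
t 25.4 p [0.5127 0.2273 0.2445] q [-0.004  0.99  -0.138  0.003] j [ 0.77 -0.07  0.04 -0.   -1.67  0.52] F [-0.  -0.3 -0.1] w -0.0 ff 0.0
max turn deg 9.27 shift mm 39.975
[0,0,0,0.002,-0.005,-0.533,1, -0.002,0,0.206,-0.212,-0.185,-0.012,1, -0.002,0,0.206,-0.239,-0.148,-0.012,1, -0.002,0,0.206,-0.26,-0.107,-0.012,1, -0.002,0,0.206,-0.274,-0.064,-0.012,1]
[-0.002,0,0.206,-0.281,-0.019,-0.012,1, -0.002,0,0.206,-0.28,0.027,-0.012,1, 0,0,0,0,0,0.473,1, 0,0,0,0,0,0.473,1, 0,0,0,0,0,0,1]
```

>>> servo_tool --steps '[0,0,0,0.002,-0.005,-0.533,1,-0.002,0,0.206,-0.212,-0.185,-0.012,1,-0.002,0,0.206,-0.239,-0.148,-0.012,1,-0.002,0,0.206,-0.26,-0.107,-0.012,1,-0.002,0,0.206,-0.274,-0.064,-0.012,1]'

```text
t: 26.02
ee_pos: [0.4663, 0.2984, 0.2882]
tool_rot: [-0.001, 0.894, -0.448, 0.001]
wrist_force: [-0.1, -0.0, -0.4]
gripper_width: -0.0003
finger_force: 0.0
```

>>> servo_tool --steps '[-0.002,0,0.206,-0.281,-0.019,-0.012,1,-0.002,0,0.206,-0.28,0.027,-0.012,1,0,0,0,0,0,0.473,1,0,0,0,0,0,0.473,1,0,0,0,0,0,0,1]'

```text
t: 26.65
ee_pos: [0.4425, 0.3324, 0.216]
tool_rot: [0.003, 0.812, -0.584, -0.001]
wrist_force: [-0.5, -0.4, 1.0]
gripper_width: -0.0004
finger_force: 0.0
```

Run:
```python
from knob import *
s=knob()
plan([push(198.4,.026,.219),push(204,.024,.219),push(210,.024,.219)],1,[2,1,2],s)
```

```text
t 26.65 p [0.4425 0.3324 0.216 ] q [ 0.003  0.812 -0.584 -0.001] j [ 1.01 -0.08 -0.02 -0.   -1.63 -0.68] F [-0.5 -0.4  1. ] w -0.0004 ff 0.0
knob [456.5 294.1] 12.9 topz 0.2563 R 0.1151 phi 198.04 tool [ 0.028 -0.014 -0.042]
max turn deg 5.58 shift mm 13.424999999999999
[0.003,-0.001,0.001,0.104,-0.008,-0.02,1, 0.003,-0.001,0.001,0.104,-0.008,-0.02,1, 0,0,-0.124,0.178,0.024,0,1, 0,0,-0.067,0.081,0.013,0,1, 0,0,-0.067,0.08,0.017,0,1]
```

>>> servo_tool --steps '[0.003,-0.001,0.001,0.104,-0.008,-0.02,1,0.003,-0.001,0.001,0.104,-0.008,-0.02,1,0,0,-0.124,0.178,0.024,0,1,0,0,-0.067,0.081,0.013,0,1,0,0,-0.067,0.08,0.017,0,1]'

```text
t: 27.32
ee_pos: [0.4559, 0.2935, 0.2234]
tool_rot: [-0.004, 0.866, -0.499, 0.001]
wrist_force: [-0.5, 2.0, 0.2]
gripper_width: 0.0001
finger_force: 0.6
```

Run:
```python
from knob import *
s=knob()
plan([push(a,.024,.219) for a in(224,238,252,258)],1,[3,3,3,1],s)
```

```text
t 27.32 p [0.4559 0.2935 0.2234] q [-0.004  0.866 -0.499  0.001] j [ 0.94 -0.12 -0.05  0.   -1.64 -0.42] F [-0.5  2.   0.2] w 0.0001 ff 0.6
knob [466.1 272.6] 12.8 topz 0.2562 R 0.1149 phi 209.8 tool [ 0.013 -0.011 -0.035]
max turn deg 5.985 shift mm 12.3
[-0.003,0.001,-0.103,0.125,0.018,0.019,1, -0.003,0.001,-0.103,0.123,0.028,0.019,1, -0.003,0.001,-0.103,0.12,0.038,0.019,1, 0,0,-0.104,0.127,0.011,0,1, 0,0,-0.104,0.126,0.021,0,1]
[0,0,-0.104,0.123,0.031,0,1, 0,0,-0.104,0.127,0.011,0,1, 0,0,-0.104,0.126,0.021,0,1, 0,0,-0.104,0.123,0.031,0,1, 0,0,-0.133,0.162,0.025,0,1]
```

The knob is moving now (phi 209.8°). Keep going.

>>> servo_tool --steps '[-0.003,0.001,-0.103,0.125,0.018,0.019,1,-0.003,0.001,-0.103,0.123,0.028,0.019,1,-0.003,0.001,-0.103,0.12,0.038,0.019,1,0,0,-0.104,0.127,0.011,0,1,0,0,-0.104,0.126,0.021,0,1]'

```text
t: 28.0
ee_pos: [0.4781, 0.2521, 0.2185]
tool_rot: [0.001, 0.949, -0.314, 0.0]
wrist_force: [-0.8, -0.5, 0.2]
gripper_width: 0.0003
finger_force: 0.7
```

>>> servo_tool --steps '[0,0,-0.104,0.123,0.031,0,1,0,0,-0.104,0.127,0.011,0,1,0,0,-0.104,0.126,0.021,0,1,0,0,-0.104,0.123,0.031,0,1,0,0,-0.133,0.162,0.025,0,1]'

```text
t: 28.62
ee_pos: [0.5181, 0.222, 0.2186]
tool_rot: [0.001, 0.995, -0.104, 0.0]
wrist_force: [-1.9, 0.8, 1.2]
gripper_width: -0.0001
finger_force: 0.7
```

Run:
```python
from knob import *
s=knob()
plan([push(262,.024,.219),push(265,.024,.219),push(266.5,.024,.219)],1,[1,1,2],s)
```

```text
t 28.62 p [0.5181 0.222  0.2186] q [ 0.001  0.995 -0.104  0.   ] j [ 0.76 -0.05  0.01  0.   -1.63  0.6 ] F [-1.9  0.8  1.2] w -0.0001 ff 0.7
knob [540.7 217.8] 12.9 topz 0.2563 R 0.1148 phi 257.31 tool [ 0.013 -0.013 -0.04 ]
max turn deg 3.9149999999999996 shift mm 8.55
[0.002,-0,-0.087,0.113,0.015,-0.005,1, 0,0,-0.067,0.081,0.015,0,1, 0,0,-0.017,0.02,0.004,0,1, 0,0,-0.017,0.02,0.004,0,1]
```

>>> servo_tool --steps '[0.002,0,-0.087,0.1,0.015,-0.005,1,0,0,-0.067,0.07,0.013,0,1,0,0,-0.017,0.03,0.004,0,1,0,0,-0.017,0.03,0.004,0,1,0,0,0,0,0,0,1]'

```text
t: 29.3
ee_pos: [0.5346, 0.2171, 0.2183]
tool_rot: [0.0, 1.0, -0.032, 0.0]
wrist_force: [-0.5, -0.1, 0.6]
gripper_width: -0.0002
finger_force: 0.0
```

```bash
python3 -c "
from knob import *
knob()"
```

```text
t 29.3 p [0.5346 0.2171 0.2183] q [ 0.     1.    -0.032  0.   ] j [ 0.73 -0.02  0.04  0.   -1.63  0.77] F [-0.5 -0.1  0.6] w -0.0002 ff 0.0
knob [557.7 215.2] 13.0 topz 0.2563 R 0.1148 phi 265.90999999999997 tool [ 0.013 -0.012 -0.04 ]
```

>>> servo_tool --steps '[0,0,0,0.015,0,0,1,0,0,0,0.013,0,0,1,0,0,0,0.013,0,0,1,0,0,0,0.013,0,0,1,0,0,0,0,0,0,1]'

```text
t: 29.98
ee_pos: [0.5375, 0.2168, 0.2181]
tool_rot: [0.001, 1.0, -0.031, -0.001]
wrist_force: [-7.3, -0.6, 3.3]
gripper_width: -0.0
finger_force: 3.5
```

```bash
python3 -c "
from knob import *
knob()"
```

```text
t 29.98 p [0.5375 0.2168 0.2181] q [ 0.001  1.    -0.031 -0.001] j [ 0.73 -0.01  0.05 -0.   -1.63  0.78] F [-7.3 -0.6  3.3] w -0.0 ff 3.5
knob [560.3 215.1] 12.9 topz 0.2563 R 0.1148 phi 267.18 tool [ 0.013 -0.012 -0.04 ]
```

At the stop: the knob is at (0.5603,0.2151), over the spindle, with 7 N felt. Back off, rise, move over the knob.

>>> servo_tool --steps '[0,0,0,-0.15,0,0,1,0,0,0,-0.12,0,0,1,0,0,0,0,0,-0.4,1,0,0,0,0,0,-0.4,1,0,0,0,0.28,0,0,1]'

```text
t: 30.65
ee_pos: [0.5396, 0.2173, 0.2826]
tool_rot: [-0.002, 1.0, -0.031, 0.003]
wrist_force: [0.4, 0.7, 0.3]
gripper_width: -0.0002
finger_force: 0.0
```

>>> servo_tool --steps '[0,0,0,0.29,0,0,1,0,0,0,0,0,0.15,1,0,0,0,0,0,0.15,1,0,0,0,0,0,0.06,1,0,0,0,0,0,0,1]'

```text
t: 31.28
ee_pos: [0.5605, 0.2154, 0.251]
tool_rot: [0.001, 1.0, -0.031, -0.0]
wrist_force: [-0.0, 0.3, 0.5]
gripper_width: -0.0001
finger_force: 0.0
```

Run:
```python
from h import *
s=st()
p=cap("side");W=cloud(p).reshape(-1,3);k=W[(np.hypot(*(W[:,:2]-[.5603,.2151]).T)<.03)&(W[:,2]>.13)]
print(np.histogram(k[:,2],bins=np.arange(.13,.32,.01))[0])
```

```text
t 31.27 p [0.5605 0.2154 0.251 ] q [ 0.001  1.    -0.031 -0.   ] j [ 0.7   0.05  0.17  0.   -1.69  0.81] F [-0.   0.3  0.5] w -0.0001 ff 0.0
[79  3 25  1  0 13 78 10 11  8 11 32 68 12  5 26 34 19]
```

>>> servo_tool --steps '[0,0,0,0,0,0.06,1,0,0,0,0,0,0.05,1,0,0,0,0,0,0.04,1,0,0,0,0,0,0.03,1,0,0,0,0,0,0,1]'

```text
t: 31.95
ee_pos: [0.5609, 0.2153, 0.2373]
tool_rot: [0.001, 1.0, -0.031, -0.0]
wrist_force: [0.7, 0.4, 0.6]
gripper_width: 0.0001
finger_force: 0.0
```

>>> servo_tool --steps '[0,0,0,0,0,0.03,1,0,0,0,0,0,0.03,1,0,0,0,0,0,0.03,1,0,0,0,0,0,0,1,0,0,0,0,0,0,1]'

```text
t: 32.58
ee_pos: [0.5612, 0.2154, 0.2325]
tool_rot: [0.0, 1.0, -0.031, 0.001]
wrist_force: [-1.5, 1.2, 5.1]
gripper_width: -0.0003
finger_force: 2.6
```

>>> servo_tool --steps '[0,0,0,0,0,0.04,1,0,0,0,0,0,0.04,1,0,0,0,0,0,0.04,1,0,0,0,0,0,0.02,1,0,0,0,0,0,0,1]'

```text
t: 33.2
ee_pos: [0.5612, 0.2154, 0.2224]
tool_rot: [0.0, 1.0, -0.031, 0.001]
wrist_force: [-2.3, 0.3, 7.6]
gripper_width: 0.0002
finger_force: 3.4
```

>>> servo_tool --steps '[0,0,0,0,0,0.03,1,0,0,0,0,0,0.03,1,0,0,0,0,0,0.025,1,0,0,0,0,0,0.02,1,0,0,0,0,0,0,1]'

```text
t: 33.83
ee_pos: [0.5613, 0.2154, 0.2154]
tool_rot: [-0.0, 1.0, -0.031, 0.002]
wrist_force: [-4.3, 0.4, 10.3]
gripper_width: 0.0
finger_force: 4.7
```

Run:
```python
from h import *
s=st()
for n in("side","scene"):
    p=cap(n);W=cloud(p).reshape(-1,3);W=W[~np.isnan(W[:,0])]
    k=W[(np.hypot(*(W[:,:2]-[.5603,.2151]).T)<.016)&(W[:,2]>.13)&(W[:,2]<.26)]
    print(n,np.histogram(k[:,2],bins=np.arange(.13,.262,.004))[0])
```

```text
t 33.83 p [0.5613 0.2154 0.2154] q [-0.     1.    -0.031  0.002] j [ 0.7   0.04  0.1   0.   -1.62  0.81] F [-4.3  0.4 10.3] w 0.0 ff 4.7
side [ 1 19 17 20  2  2  1  1  1  0  0  0  1  5  2 24 21  2  5  0  0  9 11 10
 12 13 13 16  4  8 12  9]
scene [10 13 18  3  1  2  5  0  2  2  1  2  6  7 10 10  4  3  0  0  4  5  4  4
  5  9 12  2  6  7  3  8]
```

The force rose by 2.7 N over the slide friction, which matches half-way on the spring. Lift straight off and check.

>>> servo_tool --steps '[0,0,0,0,0,-0.05,1,0,0,0,0,0,-0.2,1,0,0,0,0,0,-0.5,1,0,0,0,0,0,-0.5,1,0,0,0,0,0,0,1]'

```text
t: 34.55
ee_pos: [0.562, 0.2155, 0.3108]
tool_rot: [-0.001, 1.0, -0.031, 0.003]
wrist_force: [-0.4, -0.2, -0.7]
gripper_width: -0.0001
finger_force: 0.0
```

>>> servo_tool --steps '[0,0,0,-0.4,0,-0.2,1,0,0,0,-0.4,0,-0.2,1,0,0,0,-0.2,0,0,1,0,0,0,0,0,0,1,0,0,0,0,0,0,1]'

```text
t: 35.17
ee_pos: [0.4863, 0.2202, 0.335]
tool_rot: [0.001, 1.0, -0.031, -0.001]
wrist_force: [0.6, -0.5, -0.5]
gripper_width: -0.0001
finger_force: 0.0
```

Run:
```python
from h import *
s=st(); pics=[]
for n in("wrist","side","scene"):
    p=cap(n);pics.append(p['img']);W=cloud(p).reshape(-1,3);W=W[~np.isnan(W[:,0])]
    k=W[(np.hypot(*(W[:,:2]-[.5603,.2151]).T)<.02)&(W[:,2]>.205)&(W[:,2]<.28)]
    t=k[k[:,2]>np.percentile(k[:,2],95)-.004];c,r=cv2.minEnclosingCircle((t[:,:2]*1000).astype(np.float32));d=np.array(c)/1000-PIV
    print(n,'knob top',np.median(t[:,2]).round(4),np.round(c,1),round(r,1),'phi',np.degrees(np.arctan2(d[1],d[0])).round(2)%360)
    f=W[(np.hypot(*(W[:,:2]-[.5603,.2151]).T)<.045)&(W[:,2]>.02)&(W[:,2]<.033)];print(' flange',len(f),f.min(0).round(3),f.max(0).round(3))
cv2.imwrite("pics/j.png",np.hstack([cv2.resize(pics[0],(400,400)),cv2.resize(pics[1][180:380,150:350],(400,400))])[...,::-1])
```

```text
t 35.17 p [0.4863 0.2202 0.335 ] q [ 0.001  1.    -0.031 -0.001] j [ 0.8  -0.08  0.19  0.   -1.85  0.71] F [ 0.6 -0.5 -0.5] w -0.0001 ff 0.0
wrist knob top 0.2357 [559.9 215.2] 12.7 phi 267.02
 flange 1255 [0.517 0.175 0.021] [0.601 0.258 0.027]
side knob top 0.2388 [562.4 213.6] 13.0 phi 268.28
 flange 326 [0.52  0.176 0.02 ] [0.598 0.257 0.033]
scene knob top 0.2366 [559.8 211.6] 11.4 phi 267.05
 flange 186 [0.517 0.173 0.02 ] [0.6   0.255 0.032]
```

View pics/j.png

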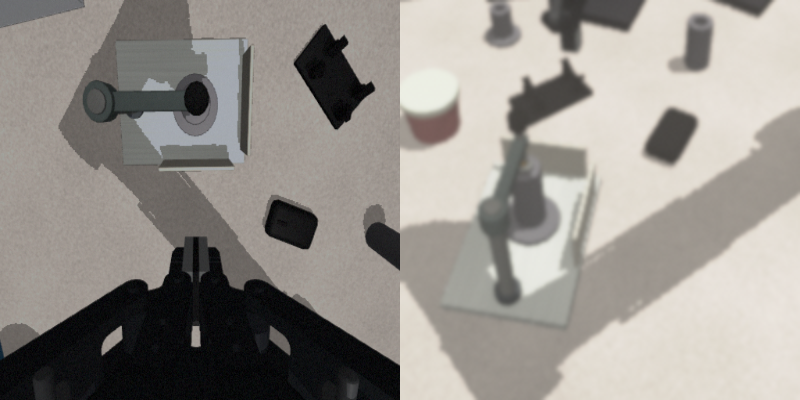

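Run:
```python
from h import *
for i in range(2):
  for n in("wrist","side"):
    s=bot.sense();p=cap(n);W=cloud(p).reshape(-1,3);W=W[~np.isnan(W[:,0])]
    r=np.hypot(*(W[:,:2]-[.5603,.2151]).T); mid=(PIV+[.5603,.2151])/2
    md=lambda m:(np.median(W[m,2]).round(4),int(m.sum()))
    z=W[:,2]
    print(n,'knob',md((r<.009)&(z>.22)&(z<.26)),'arm top',md((np.hypot(*(W[:,:2]-mid).T)<.02)&(z>.186)&(z<.2)),'column',md((np.hypot(*(W[:,:2]-PIV).T)<.008)&(z>.195)&(z<.215)),'flange',md((r>.028)&(r<.038)&(z>.02)&(z<.032)),'base',md((np.abs(W[:,:2]-[.52,.2]).max(1)<.1)&(z>.01)&(z<.02)))
```

```text
wrist knob (np.float64(0.2359), 419) arm top (np.float64(0.1911), 825) column (np.float64(0.2043), 269) flange (np.float64(0.0241), 852) base (np.float64(0.0141), 7969)
side knob (np.float64(0.2386), 34) arm top (np.float64(0.1939), 102) column (np.float64(0.207), 36) flange (np.float64(0.0275), 138) base (np.float64(0.0172), 1141)
wrist knob (np.float64(0.2358), 420) arm top (np.float64(0.191), 819) column (np.float64(0.2043), 264) flange (np.float64(0.0241), 841) base (np.float64(0.0141), 7948)
side knob (np.float64(0.2389), 34) arm top (np.float64(0.1937), 106) column (np.float64(0.207), 36) flange (np.float64(0.0273), 141) base (np.float64(0.0171), 1150)
```

The knob top, measured relative to the arm top, is 44.8 mm. That means slide ≈24 mm and foot ≈9 mm in, so the press crept past half-way while holding. I'll grip the knob lightly along the radial line and draw it up about 2 mm.

Run:
```python
from h import *
s=st(); R=Ro.from_quat(s['tool_rot'],scalar_first=True);R=rot([np.cos(np.radians(-3)),np.sin(np.radians(-3)),0],DOWN)
plan([([.5601,.2152,.31],R),([.5601,.2152,.225],R),([.5601,.2152,.225],R)],-1,[5,3,2],s)
```

```text
t 35.52 p [0.4863 0.2201 0.3359] q [ 0.001  1.    -0.031 -0.   ] j [ 0.8  -0.08  0.2   0.   -1.85  0.71] F [0.1 0.3 0.7] w 0.0001 ff 0.0
max turn deg 0.135 shift mm 28.35
[0,0,-0.003,0.197,0.001,0.069,-1, 0,0,-0.003,0.197,0.001,0.069,-1, 0,0,-0.003,0.197,0.001,0.069,-1, 0,0,-0.003,0.197,0.002,0.069,-1, 0,0,-0.003,0.197,0.002,0.069,-1]
[0,0,0,0,0,0.378,-1, 0,0,0,0,0,0.378,-1, 0,0,0,0,0,0.378,-1, 0,0,0,0,0,0,-1, 0,0,0,0,0,0,-1]
```

>>> servo_tool --steps '[0,0,-0.003,0.197,0.001,0.069,-1,0,0,-0.003,0.197,0.001,0.069,-1,0,0,-0.003,0.197,0.001,0.069,-1,0,0,-0.003,0.197,0.002,0.069,-1,0,0,-0.003,0.197,0.002,0.069,-1]'

```text
t: 36.15
ee_pos: [0.561, 0.2152, 0.3097]
tool_rot: [0.001, 1.0, -0.025, -0.0]
wrist_force: [0.2, 0.3, 0.0]
gripper_width: 0.0854
finger_force: 0.0
```

>>> servo_tool --steps '[0,0,0,0,0,0.378,-1,0,0,0,0,0,0.378,-1,0,0,0,0,0,0.378,-1,0,0,0,0,0,0,-1,0,0,0,0,0,0,-1]'

```text
t: 36.78
ee_pos: [0.5605, 0.2152, 0.2268]
tool_rot: [0.0, 1.0, -0.025, 0.001]
wrist_force: [-0.5, -0.5, 0.9]
gripper_width: 0.0851
finger_force: 0.0
```

Run:
```python
from h import *
s=st();R=rot([np.cos(np.radians(-3)),np.sin(np.radians(-3)),0],DOWN)
p=cap("wrist");W=cloud(p).reshape(-1,3);W=W[~np.isnan(W[:,0])]
k=W[(np.hypot(*(W[:,:2]-[.5603,.2151]).T)<.02)&(W[:,2]>.225)&(W[:,2]<.25)]
c,r=cv2.minEnclosingCircle((k[:,:2]*1000).astype(np.float32));print('knob',np.round(c,1),r,np.median(k[:,2]))
L=Ro.from_quat(s['tool_rot'],scalar_first=True).inv().apply(W-s['ee_pos'])
f=L[(np.abs(L[:,1])>.038)&(np.abs(L[:,1])<.06)&(np.abs(L[:,0])<.02)&(L[:,2]<.02)];print('open tip z_t',np.sort(f[:,2])[-10:].round(4))
plan([([.5601,.2152,.194],R),([.5601,.2152,.194],R)],-1,[3,2],s)
```

```text
t 36.77 p [0.5605 0.2152 0.2268] q [ 0.     1.    -0.025  0.001] j [ 0.7   0.04  0.12  0.   -1.65  0.82] F [-0.5 -0.5  0.9] w 0.0851 ff 0.0
knob [560.7 215. ] 12.950202941894531 0.23561234181411164
open tip z_t [-0.0339 -0.0339 -0.0339 -0.0338 -0.0338 -0.0336 -0.0335 -0.0335 -0.0334
 -0.0332]
max turn deg 0.045 shift mm 10.95
[0,-0.001,0.001,-0.002,-0,0.146,-1, 0,-0.001,0.001,-0.002,-0,0.146,-1, 0,-0.001,0.001,-0.002,0,0.146,-1, 0,0,0,0,0,0,-1, 0,0,0,0,0,0,-1]
```

>>> servo_tool --steps '[0,-0.001,0.001,-0.002,0,0.146,-1,0,-0.001,0.001,-0.002,0,0.146,-1,0,-0.001,0.001,-0.002,0,0.146,-1,0,0,0,0,0,0,-1,0,0,0,0,0,0,-1]'

```text
t: 37.45
ee_pos: [0.5595, 0.2152, 0.1927]
tool_rot: [0.001, 1.0, -0.026, -0.001]
wrist_force: [-0.3, -0.9, 0.4]
gripper_width: 0.0855
finger_force: 0.0
```

>>> servo_tool --steps '[0,0,0,0,0,0,1,0,0,0,0,0,0,1,0,0,0,0,0,0,1,0,0,0,0,0,0,1,0,0,0,0,0,0,1]' --grip_force 25

```text
t: 38.08
ee_pos: [0.5593, 0.2148, 0.1928]
tool_rot: [0.001, 1.0, -0.027, -0.001]
wrist_force: [0.1, -2.3, 2.4]
gripper_width: 0.0249
finger_force: 26.1
```

```bash
cat > kz.py <<'E'
from h import *
s=st()
for n in ("wrist","side"):
    p=cap(n);W=cloud(p).reshape(-1,3);W=W[~np.isnan(W[:,0])]
    r=np.hypot(*(W[:,:2]-[.5603,.2151]).T); mid=(PIV+[.5603,.2151])/2;z=W[:,2]
    md=lambda m:(np.median(W[m,2]).round(4),int(m.sum()))
    print(n,'knob',md((r<.009)&(z>.22)&(z<.26)),'arm top',md((np.hypot(*(W[:,:2]-mid).T)<.02)&(z>.186)&(z<.2)),'col',md((np.hypot(*(W[:,:2]-PIV).T)<.008)&(z>.195)&(z<.215)))
E
python3 kz.py
```

```text
t 38.08 p [0.5593 0.2148 0.1928] q [ 0.001  1.    -0.027 -0.001] j [ 0.7   0.04  0.05 -0.   -1.59  0.82] F [ 0.1 -2.3  2.4] w 0.0249 ff 26.1
wrist knob (np.float64(0.2359), 1304) arm top (np.float64(0.1911), 2183) col (np.float64(0.2043), 699)
side knob (np.float64(0.2386), 3) arm top (np.float64(0.1936), 104) col (np.float64(0.2068), 37)
```

>>> servo_tool --steps '[0,0,0,0,0,-0.02,1,0,0,0,0,0,-0.02,1,0,0,0,0,0,-0.015,1,0,0,0,0,0,0,1,0,0,0,0,0,0,1]'

```text
t: 38.8
ee_pos: [0.5591, 0.2149, 0.1956]
tool_rot: [0.001, 1.0, -0.027, -0.002]
wrist_force: [1.1, -4.1, -6.0]
gripper_width: 0.0248
finger_force: 25.4
```

```bash
python3 kz.py
```

```text
t 38.8 p [0.5591 0.2149 0.1956] q [ 0.001  1.    -0.027 -0.002] j [ 0.7   0.04  0.06 -0.   -1.59  0.82] F [ 1.1 -4.1 -6. ] w 0.0248 ff 25.4
wrist knob (np.float64(0.2386), 1322) arm top (np.float64(0.1911), 2134) col (np.float64(0.2043), 677)
side knob (np.float64(0.2398), 4) arm top (np.float64(0.1936), 104) col (np.float64(0.2064), 35)
```

>>> servo_tool --steps '[0,0,0,0,0,0.013,1,0,0,0,0,0,0.01,1,0,0,0,0,0,0,-1,0,0,0,0,0,0,-1,0,0,0,0,0,0,-1]'

```text
t: 39.52
ee_pos: [0.5594, 0.2159, 0.1952]
tool_rot: [-0.0, 1.0, -0.026, -0.001]
wrist_force: [-0.1, 0.6, -0.3]
gripper_width: 0.0783
finger_force: 0.0
```

>>> servo_tool --steps '[0,0,0,0,0,0,-1,0,0,0,0,0,-0.2,-1,0,0,0,0,0,-0.5,-1,0,0,0,0,0,-0.6,-1,0,0,0,0,0,-0.4,-1]'

```text
t: 40.15
ee_pos: [0.56, 0.2151, 0.3263]
tool_rot: [-0.0, 1.0, -0.027, 0.001]
wrist_force: [-0.0, 0.4, -0.1]
gripper_width: 0.0855
finger_force: 0.0
```

>>> servo_tool --steps '[0,0,0,-0.3,0,0,-1,0,0,0,-0.4,0,0,-1,0,0,0,-0.3,0,0,-1,0,0,0,0,0,0,-1,0,0,0,0,0,0,-1]'

```text
t: 40.78
ee_pos: [0.485, 0.2193, 0.3232]
tool_rot: [0.0, 1.0, -0.026, -0.001]
wrist_force: [1.5, 0.9, 0.0]
gripper_width: 0.0853
finger_force: 0.0
```

```bash
python3 kz.py
python3 - <<'E'
from h import *
p=cap("wrist");W=cloud(p).reshape(-1,3);W=W[~np.isnan(W[:,0])]
k=W[(np.hypot(*(W[:,:2]-[.5603,.2151]).T)<.02)&(W[:,2]>.225)&(W[:,2]<.25)]
c,r=cv2.minEnclosingCircle((k[:,:2]*1000).astype(np.float32));print('knob',np.round(c,1),r)
for n in("scene","side"):
    p=cap(n);W=cloud(p)
    for l in "short_core plain_tube tub mouse keypad".split():
        for r in spotter.masks_of(l,p)[:1]:
            q=W[r['pixels']];q=q[~np.isnan(q[:,0])];print(n,l,round(r['confidence'],2),np.round(r['position']),np.median(q,0).round(3))
E
```

```text
t 40.77 p [0.485  0.2193 0.3232] q [ 0.     1.    -0.026 -0.001] j [ 0.8  -0.1   0.16 -0.   -1.83  0.72] F [1.5 0.9 0. ] w 0.0853 ff 0.0
wrist knob (np.float64(0.2386), 475) arm top (np.float64(0.191), 903) col (np.float64(0.2042), 291)
side knob (np.float64(0.2417), 38) arm top (np.float64(0.1938), 102) col (np.float64(0.2068), 35)
knob [559.9 215.1] 12.862263679504395
scene short_core 0.63 [276. 226.] [ 0.583 -0.044  0.012]
scene plain_tube 0.71 [316. 142.] [0.563 0.208 0.224]
scene tub 0.87 [335. 232.] [0.762 0.027 0.086]
scene mouse 0.75 [240. 187.] [0.376 0.016 0.027]
scene keypad 0.75 [248. 323.] [ 0.716 -0.356  0.019]
side short_core 0.5 [203. 195.] [ 0.698 -0.182  0.029]
side plain_tube 0.69 [301. 204.] [ 0.336 -0.144  0.071]
side tub 0.75 [165. 232.] [0.75  0.064 0.088]
side mouse 0.98 [284. 246.] [0.372 0.041 0.031]
side keypad 0.86 [208. 172.] [ 0.711 -0.334  0.023]
```

The knob top is 47.6 mm above the arm top, which puts the foot about 6.5 mm in. The knob is still over the spindle, the bystanders are where they were, and the robot is clear of everything. Hand in.

```bash
python3 -c "
from rig import bot
print(bot.sign_off())"
```

```text
the job is handed in; nothing more can be done
None
```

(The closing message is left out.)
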